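Load the column holder from the storage case

ROBOT

A 6-joint arm with a two-finger parallel gripper is mounted at the origin on the work surface. World frame = base frame: x ahead of the robot, y to its left, z up, the work surface at z = 0. Lengths are in mm, angles in rad, forces in N, time in s.
With the tool pointing down it reaches from about 275 to 825 mm from the base axis. Payload 4.9 kg.
Tool frame: the origin (TCP) lies between the finger pads; the fingertips stand ctrl.tips_ahead ahead of it and the grasp point (between the pads) lies 5 mm behind it (ctrl.tips_ahead is the distance from the TCP to the fingertips, in mm); z points along the fingers, y is the line along which they close (so a half turn about z gives the same grasp; the last joint's range is limited). The gripper opens to 85 mm and grips with 20 to 120 N. Pads are 22 mm wide; open, the fingers measure 114 mm over their backs; the gripper's body (76 mm by 85 mm) begins 54 mm behind the grasp point. The pads swing forward as they close: fully open they stand 13 mm farther back than shut.
Start: joints at [1.142, 0.326, -0.193, 1.052, 0, 1.437], TCP at [159.796, 526.292, 206.281] pointing down, gripper open.
Joint ranges: [-2.65, 2.65], [-0.97, 1.79], [-1.3, 1.35], [-1.93, 2.1], [-1.47, 1.37], [-3.14, 3.14]. Speed limits (rad/s): [2.57, 2.57, 3.14, 3.14, 3.14, 3.14].

INTERFACE

Orientations are given as a unit quaternion [x, y, z, w].
In Python, from rig import ctrl gives the robot as it stands. The module is installed in compiled form; this text tells all that it offers.
- The arm moves only by the tool move_arm, never from a script. Its argument "motion" is a list of rows, each a list of 2 entries, a list of its own where there are three numbers: the shift along the world's x, y, z as a fraction of full scale, then the turn about the world's z as a fraction of full scale. A call has 1 to 12 rows; each row is the pose to reach, as a shift and turn from the pose commanded when the call began, turning the shorter way round; what a row does not reach only later rows make up. Full scale, the value 1, is 100 mm for a shift and 180 degrees for a turn. A row lasts 1/10 s, in which the tool goes at most 50 mm and 8.59 degrees, less where a joint would pass 70% of its speed; a pose out of reach is approached as far as the arm can. A call with a number of a shift or a turn outside -1 to 1 is refused whole. A call with a gripper value outside its range is refused whole. "hand" is the opening, from 0 (shut) to 1 (fully open), set as the call begins (left out, the last holds). The fingers move at their own pace and stop on an object; "force" is the grip in N (left out, the last holds). Time passes only in rows, so rows that repeat a pose let the fingers close. It gives the time, the measured TCP pose, the force, the opening and the grip force at its end, in the units of the state.
- ctrl.state(): the state, without advancing time (a new reading comes with each control period).
- ctrl.read_camera(name): name is "scene" or "side" or "wrist"; returns a dict with "img" (480x640x3 uint8, blue, green, red), "depth" (480x640 float32, mm along the optical axis (not along the pixel's ray), 0 where there is no reading), "fx", "fy", "cx", "cy" (pixels), "extrinsics" (4x4, takes a point from camera to world coordinates). Camera axes: x right, y down, z forward; pixel columns grow to the right and rows downward; lengths in mm; the calibration is good to about 2 mm. A picture is of the moment at which its call begins.
- ctrl.hand_in(): hands the job in; it is judged then, once.
The state is a dict: "time": time; "qpos": joint angles; "qd": joint speeds; "joint_efforts": joint torques, N m; "tool_pos": TCP position; "tool_rot": TCP orientation; "contact_force": force on the tool from outside, world axes, zero at the start; "moment": the same for the moment, N m; "opening": finger opening in mm; "finger_force": force on a finger pad.
Only numpy, scipy, OpenCV 4.12 (cv2) and the standard library are available. Lean on these libraries where they do the work, as an engineer would, in place of code of your own. Each camera call takes 0.05 s, during which the arm holds its last target. There are 200 camera calls.

TASK

Lift the storage case's lid open until it rests on its stop, then take every column out of the case and lay each one fully home, flat and square, in a slot of its own in the dark grey aluminium holder. When all of them are seated, close the lid fully without slamming it, and do not disturb the bottle or the spanner.

Things in the scene. Friction and masses are not known exactly. Their poses are not given: they have to be found in the camera images.
- case: grey storage case fixed to the bench, 133 (x) x 234 (y) x 56 mm high, walls 5 mm; origin at the centre of its underside, x towards the hinge side, z up. A column in it lies along x with its axis 33 mm above the case's underside
- foam: black insert in the case, same frame as the case: four pockets along x, at y = -67.5, -22.5, 22.5 and 67.5 mm. They hold only the columns' end fittings (pocket floor at z = 22, walls up to z = 36 mm); between the ends an open trench 69 mm wide (x from -34.5 to 34.5 mm), down to z = 5 mm, runs across the whole case and leaves the fingers room at the middle of each column
- lid (a joint): angle of the case's clear lid (133 x 234 x 8 mm, hinged along the case's +x top edge): 0 shut, grows as it opens upward, 1.75 rad (just past upright) on its stop. The hinge is stiff: the lid stays wherever it is left
- lid_handle (a point): middle of the black round handle bar on top of the lid, bar 10 mm thick and 100 mm long parallel to the hinge, 12 mm from the lid's free edge; its centre is 35 mm off the lid's upper face, so fingers fit under and around it. It lies 121 mm from the hinge axis along the lid and 43 mm off the lid's underside
- lid_hinge (a point): middle of the lid's hinge axis (the axis runs along the case's y), 56.5 mm above the case's underside at the case's +x edge; its frame turns with the lid
- holder: dark grey aluminium column holder standing loose on the bench, 0.95 kg, 147 (x) x 196 (y) x 38 mm high; origin at the centre of its underside, z up. Four parallel open-topped slots along its x, 123 mm long and 28.5 mm wide, each made of two end pockets 14 mm deep; between the end pockets an open trench 69 mm wide (x from -34.5 to 34.5 mm), down to z = 5 mm, leaves room for the fingers
- slot1 (a point): slot 1 of the holder: the point where the middle of a fully seated column's axis lies, at y = -67.5 mm and 35 mm above the holder's underside; x along the slot
- slot2 (a point): slot 2 of the holder: the point where the middle of a fully seated column's axis lies, at y = -22.5 mm and 35 mm above the holder's underside; x along the slot
- slot3 (a point): slot 3 of the holder: the point where the middle of a fully seated column's axis lies, at y = 22.5 mm and 35 mm above the holder's underside; x along the slot
- slot4 (a point): slot 4 of the holder: the point where the middle of a fully seated column's axis lies, at y = 67.5 mm and 35 mm above the holder's underside; x along the slot
- column1: steel chromatography column, 120 mm long, 140 g: a tube 14 mm in diameter (72 mm of it bare in the middle) with a hexagonal fitting at each end, 24 mm long and 22 mm across flats (25.4 mm across corners). Origin at the middle of its axis, x along the axis; both ends are alike. It starts in a pocket of the case; may be absent
- column2: steel chromatography column, 120 mm long, 140 g: a tube 14 mm in diameter (72 mm of it bare in the middle) with a hexagonal fitting at each end, 24 mm long and 22 mm across flats (25.4 mm across corners). Origin at the middle of its axis, x along the axis; both ends are alike. It starts in a pocket of the case; may be absent
- column3: steel chromatography column, 120 mm long, 140 g: a tube 14 mm in diameter (72 mm of it bare in the middle) with a hexagonal fitting at each end, 24 mm long and 22 mm across flats (25.4 mm across corners). Origin at the middle of its axis, x along the axis; both ends are alike. It starts in a pocket of the case; may be absent
- column4: steel chromatography column, 120 mm long, 140 g: a tube 14 mm in diameter (72 mm of it bare in the middle) with a hexagonal fitting at each end, 24 mm long and 22 mm across flats (25.4 mm across corners). Origin at the middle of its axis, x along the axis; both ends are alike. It starts in a pocket of the case; may be absent
- bottle: bystander: closed amber bottle, 84 mm in diameter, 170 mm tall plus cap, standing on the bench; origin at the centre of its underside
- wrench: bystander: steel spanner 130 mm long lying on the bench; origin near its middle
Not all that is in view belongs to the job. What is meant by the holder is not green, and is the larger of those in its own colour.

How it is judged (in metres and radians):
On the way, in this order (a step that is already met when the one before it is completed fails the run):
1. the case's lid is open on its stop (value of joint lid above 1.66 rad), for 0.2 s.
2. every column present lies fully home in a slot of the holder (((horizontal distance between column1 and slot1 below 0.004 m and z of column1 in the frame of slot1 between -0.003 and 0.003 m and angle between the x axis of column1 and the x axis of holder, either way round below 0.05 rad) or (horizontal distance between column1 and slot2 below 0.004 m and z of column1 in the frame of slot2 between -0.003 and 0.003 m and angle between the x axis of column1 and the x axis of holder, either way round below 0.05 rad) or (horizontal distance between column1 and slot3 below 0.004 m and z of column1 in the frame of slot3 between -0.003 and 0.003 m and angle between the x axis of column1 and the x axis of holder, either way round below 0.05 rad) or (horizontal distance between column1 and slot4 below 0.004 m and z of column1 in the frame of slot4 between -0.003 and 0.003 m and angle between the x axis of column1 and the x axis of holder, either way round below 0.05 rad)) and ((horizontal distance between column2 and slot1 below 0.004 m and z of column2 in the frame of slot1 between -0.003 and 0.003 m and angle between the x axis of column2 and the x axis of holder, either way round below 0.05 rad) or (horizontal distance between column2 and slot2 below 0.004 m and z of column2 in the frame of slot2 between -0.003 and 0.003 m and angle between the x axis of column2 and the x axis of holder, either way round below 0.05 rad) or (horizontal distance between column2 and slot3 below 0.004 m and z of column2 in the frame of slot3 between -0.003 and 0.003 m and angle between the x axis of column2 and the x axis of holder, either way round below 0.05 rad) or (horizontal distance between column2 and slot4 below 0.004 m and z of column2 in the frame of slot4 between -0.003 and 0.003 m and angle between the x axis of column2 and the x axis of holder, either way round below 0.05 rad)) and ((horizontal distance between column3 and slot1 below 0.004 m and z of column3 in the frame of slot1 between -0.003 and 0.003 m and angle between the x axis of column3 and the x axis of holder, either way round below 0.05 rad) or (horizontal distance between column3 and slot2 below 0.004 m and z of column3 in the frame of slot2 between -0.003 and 0.003 m and angle between the x axis of column3 and the x axis of holder, either way round below 0.05 rad) or (horizontal distance between column3 and slot3 below 0.004 m and z of column3 in the frame of slot3 between -0.003 and 0.003 m and angle between the x axis of column3 and the x axis of holder, either way round below 0.05 rad) or (horizontal distance between column3 and slot4 below 0.004 m and z of column3 in the frame of slot4 between -0.003 and 0.003 m and angle between the x axis of column3 and the x axis of holder, either way round below 0.05 rad)) and ((horizontal distance between column4 and slot1 below 0.004 m and z of column4 in the frame of slot1 between -0.003 and 0.003 m and angle between the x axis of column4 and the x axis of holder, either way round below 0.05 rad) or (horizontal distance between column4 and slot2 below 0.004 m and z of column4 in the frame of slot2 between -0.003 and 0.003 m and angle between the x axis of column4 and the x axis of holder, either way round below 0.05 rad) or (horizontal distance between column4 and slot3 below 0.004 m and z of column4 in the frame of slot3 between -0.003 and 0.003 m and angle between the x axis of column4 and the x axis of holder, either way round below 0.05 rad) or (horizontal distance between column4 and slot4 below 0.004 m and z of column4 in the frame of slot4 between -0.003 and 0.003 m and angle between the x axis of column4 and the x axis of holder, either way round below 0.05 rad))), for 0.2 s.
At the end, for the whole second after the job is handed in: every column present lies in a slot of its own: its middle within 4 mm of the slot's point horizontally and 3 mm in height, its axis within 0.05 rad of the slot's, at rest; the lid is shut (below 0.04 rad) (all of step 2 and value of joint lid below 0.04 rad and linear speed of each of column1, column2, column3, column4 below 0.02 m/s); the robot touches nothing.
It fails at once if the bottle was pushed more than 20 mm or tipped (distance of bottle from where it was at the start of the episode above 0.02 m or angle between bottle's own z axis and vertical above 0.3 rad).
It fails at once if the spanner was moved more than 20 mm (distance of wrench from where it was at the start of the episode above 0.02 m).
It fails at once if the lid was slammed (closing faster than 4 rad/s) (velocity of joint lid below -4 rad/s).
Of column1, column2, column3, column4 only 3 to 4 are there at a start; the rules pass over those that are not, and their reading is None.
At some moment in a run one of holder may be knocked a few centimetres aside while the robot is not near it.
Once in a run the grip may slacken for a moment while it holds something.
It also fails if it takes over 210 s, if anything falls off the work surface, if the arm or the gripper's body presses on something with over 40 N, if the wrist force passes 120 N, or if a joint passes its speed limit or range.

## Working session

There is one attempt and no reset: what is moved stays moved. The work goes in short steps, Python scripts to look and compute and a tool call to move; the robot and the scene stay as the last step left them, time stands still between calls to the robot, and variables do not carry over. Pictures are saved under pics/ and viewed, at most 14 in all, crops included, and the job is handed in when it is done.

Besides the shell and the picture viewer there is one more tool, called after "Emit:" by a JSON object that holds its "name" and its "arguments", one argument or row to a line. move_arm: Moves the arm, as the interface text tells. Shift numbers are shares of 100 mm and turn numbers shares of 180 degrees, none past 1 either way. Its arguments: {"type":"object","properties":{"motion":{"type":"array","items":{"type":"array"}},"hand":{"type":"number"},"force":{"type":"number"}},"required":["motion"]}

```bash
mkdir -p pics; cat > h.py <<'E'
import numpy as np, cv2
from rig import ctrl
def cam(n,save=None):
    c=ctrl.read_camera(n)
    if save: cv2.imwrite('pics/'+save,c['img'])
    np.savez('/tmp/'+n+'.npz',**{k:c[k] for k in c})
    return c
def load(n): return dict(np.load('/tmp/'+n+'.npz'))
def cloud(c):
    v,u=np.mgrid[0:480,0:640]; d=c['depth']
    p=np.stack([(u-c['cx'])/c['fx']*d,(v-c['cy'])/c['fy']*d,d],-1)
    E=np.array(c['extrinsics']); return p@E[:3,:3].T+E[:3,3]
def ray(c,u,v,z):
    E=np.array(c['extrinsics']); r=E[:3,:3]@np.array([(u-c['cx'])/c['fx'],(v-c['cy'])/c['fy'],1])
    o=E[:3,3]; return o+r*(z-o[2])/r[2]
def proj(c,p):
    E=np.array(c['extrinsics']); q=E[:3,:3].T@(np.array(p,float)-E[:3,3])
    return q[0]/q[2]*c['fx']+c['cx'], q[1]/q[2]*c['fy']+c['cy']
E
python3 - <<'E'
from h import *
s=ctrl.state(); print(s, ctrl.tips_ahead)
a=[cam(n,n+'0.png') for n in('scene','side')]
for c in a: print(c['fx'],c['cx'],c['cy'],np.round(c['extrinsics'],3).tolist())
E
```

```text
{'time': 0.0, 'qpos': array([ 1.14180049e+00,  3.26982288e-01, -1.93651297e-01,  1.05199424e+00,
       -7.62466748e-06,  1.43657337e+00]), 'qd': array([ 2.23547752e-05,  4.95292986e-04,  6.31334902e-04, -1.24303946e-03,
        1.59378070e-03, -1.83048380e-03]), 'joint_efforts': array([-8.42671252e-04, -4.43395650e+01,  2.62441009e+01,  1.53707358e-02,
       -3.62993842e-04,  5.81302345e-06]), 'tool_pos': array([159.51178643, 525.66612039, 205.45538943]), 'tool_rot': array([ 1.46853345e-01,  9.89157852e-01, -8.80737482e-04, -2.50826588e-04]), 'contact_force': array([-0.71440073, -0.04306857,  0.13567155]), 'moment': array([0.03249928, 0.03554587, 0.00337029]), 'finger_force': 0.0, 'opening': 85.7963906207846} 14.0
533.2595858596503 323.38548362153557 235.08191486587427 [[0.298, 0.762, -0.575, 1183.94], [0.955, -0.238, 0.179, -91.414], [-0.001, -0.602, -0.799, 976.202], [0.0, 0.0, 0.0, 1.0]]
618.0490421431932 314.0458207686711 244.7566934021918 [[0.836, -0.378, 0.399, -72.963], [-0.549, -0.591, 0.591, -852.895], [0.013, -0.713, -0.701, 1199.858], [0.0, 0.0, 0.0, 1.0]]
```

View pics/scene0.png

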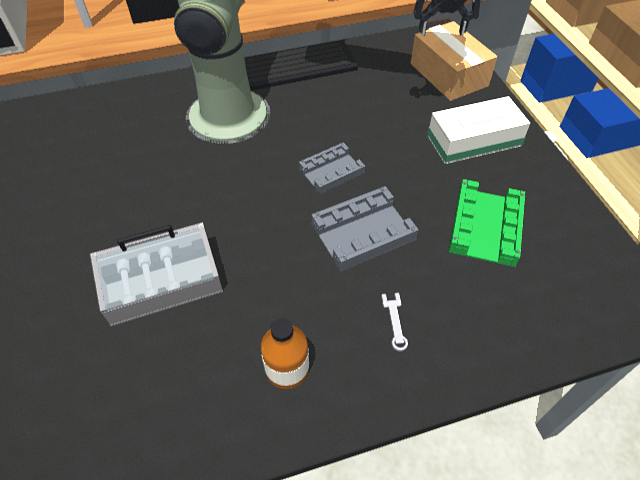

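View pics/side0.png

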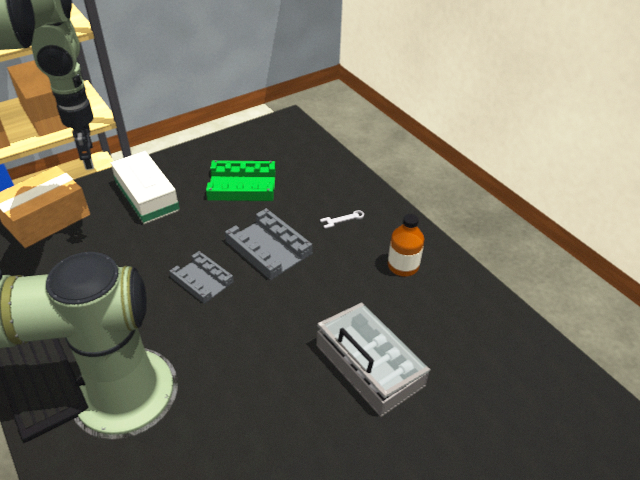

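The pictures show three holder-like things in the scene view: a small grey one (332,167), a large grey one (365,228) and a green one (490,222). The large grey one fits, because it isn't green and is the larger of the two greys. The case is at (157,272) with three columns visible, and its handle is on the robot's side.

```bash
cat >> h.py <<'E'
def rect(P,lo,hi,box):
    m=(P[...,2]>lo)&(P[...,2]<hi)&(P[...,0]>box[0])&(P[...,0]<box[1])&(P[...,1]>box[2])&(P[...,1]<box[3])
    m=cv2.morphologyEx(m.astype(np.uint8),cv2.MORPH_OPEN,np.ones((2,2)))>0
    q=P[m][:,:2].astype(np.float32); return len(q),(cv2.minAreaRect(q) if len(q)>5 else None)
E
python3 - <<'E'
from h import *
for n in('scene','side'):
    c=load(n);P=cloud(c)
    px={'scene':[(365,228),(332,167),(157,272),(147,238),(490,222),(285,330),(395,310)],'side':[(268,243),(200,276),(373,358),(355,350),(240,180),(405,245),(343,218)]}[n]
    for u,v in px: print(n,u,v,np.round(P[v,u]),end=' ')
    print()
    h=P[px[0][1],px[0][0]];b=(h[0]-150,h[0]+150,h[1]-130,h[1]+130)
    for lo,hi in((8,30),(32,42),(8,42)): print('holder',lo,rect(P,lo,hi,b))
    k=P[px[2][1],px[2][0]];b=(k[0]-160,k[0]+160,k[1]-160,k[1]+160)
    for lo,hi in((15,48),(50,60),(60,70),(90,110)): print('case',lo,rect(P,lo,hi,b))
c=load('scene')['img']
a=cv2.resize(c[130:290,280:440],(480,480),interpolation=cv2.INTER_CUBIC);b=cv2.resize(c[210:330,80:230],(320,256),interpolation=cv2.INTER_CUBIC)
o=np.zeros((480,800,3),np.uint8);o[:,:480]=a;o[:256,480:]=b;cv2.imwrite('pics/crop1.png',o)
E
```

```text
scene 365 228 [494. 224.   4.] scene 332 167 [283. 212.   2.] scene 157 272 [ 520. -238.   69.] scene 147 238 [ 438. -246.   83.] scene 490 222 [562. 508.   2.] scene 285 330 [774. -31. 169.] scene 395 310 [714. 209.   6.] 
holder 8 (1755, ((786.26318359375, 143.28860473632812), (240.35595703125, 891.7153930664062), 74.53678131103516))
holder 32 (1508, ((751.2612915039062, 53.369110107421875), (239.17921447753906, 880.6156005859375), 56.303531646728516))
holder 8 (3478, ((786.8994750976562, 145.58871459960938), (245.12892150878906, 891.7153930664062), 74.53678131103516))
case 15 (1042, ((832.4639892578125, -117.10612487792969), (666.1282348632812, 230.33551025390625), 23.255321502685547))
case 50 (257, ((859.0185546875, -223.73458862304688), (661.7908325195312, 233.15985107421875), 2.7499351501464844))
case 60 (2513, ((836.4598388671875, -224.9152374267578), (706.7068481445312, 234.14797973632812), 2.6855578422546387))
case 90 (49, ((435.2458801269531, -265.51202392578125), (147.606689453125, 72.8802490234375), 61.098472595214844))
side 268 243 [504. 228.   6.] side 200 276 [292. 218
[... 271 characters left out ...]
34521484))
holder 32 (632, ((287.56903076171875, -287.4259033203125), (1322.330078125, 224.49166870117188), 67.1144027709961))
holder 8 (1956, ((291.1594543457031, -288.94146728515625), (1322.330078125, 232.28585815429688), 67.1144027709961))
case 15 (1095, ((284.0089111328125, -561.376708984375), (886.5262451171875, 252.42495727539062), 55.12998580932617))
case 50 (330, ((279.721435546875, -559.101318359375), (885.959228515625, 240.5832061767578), 54.98735427856445))
case 60 (593, ((308.552001953125, -542.40087890625), (965.9571533203125, 186.46087646484375), 50.06575393676758))
case 90 (47, ((452.9715576171875, -244.43310546875), (21.06734275817871, 112.9840087890625), 1.6415101289749146))
```

View pics/crop1.png

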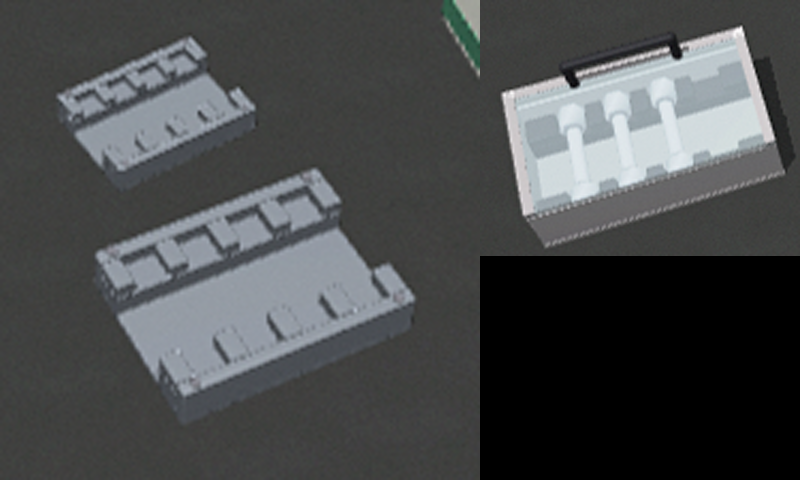

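The enlarged crop shows the large grey holder (0..415, 170..420) with four empty slots, and the small grey decoy above it. The case holds three columns, and its fourth pocket, at the right-hand end, looks empty.

```bash
cat >> h.py <<'E'
def rect(P,lo,hi,box):
    m0=(P[...,2]>lo)&(P[...,2]<hi)&(P[...,0]>box[0])&(P[...,0]<box[1])&(P[...,1]>box[2])&(P[...,1]<box[3])
    n,l,s,_=cv2.connectedComponentsWithStats(m0.astype(np.uint8),connectivity=8)
    m=m0&np.isin(l,[i for i in range(1,n) if s[i,4]>25])
    q=P[m][:,:2].astype(np.float32); 
    if len(q)<6: return len(q),None
    (c,w,a)=cv2.minAreaRect(q); return len(q),np.round(c,1).tolist(),np.round(w,1).tolist(),round(a,2)
E
python3 - <<'E'
from h import *
for n in('scene','side'):
    P=cloud(load(n))
    for lo,hi in((8,30),(34,41),(8,42)): print(n,'holder',lo,rect(P,lo,hi,(370,650,90,350)))
    for lo,hi in((15,48),(50,60),(60,70),(92,106)): print(n,'case',lo,rect(P,lo,hi,(370,620,-420,-60)))
E
```

```text
scene holder 8 (1689, [502.2, 217.0], [146.9, 195.9], 9.14)
scene holder 34 (1293, [500.4, 217.3], [149.0, 195.9], 9.16)
scene holder 8 (3364, [500.3, 217.2], [151.2, 198.3], 9.75)
scene case 15 (1079, [566.6, -238.7], [7.5, 233.8], 2.92)
scene case 50 (311, [566.0, -238.9], [8.2, 232.7], 3.55)
scene case 60 (2791, [534.7, -240.8], [72.2, 234.9], 3.39)
scene case 92 (0, None)
side holder 8 (1330, [494.1, 214.2], [150.9, 209.6], 12.14)
side holder 34 (696, [498.8, 216.3], [152.2, 202.4], 8.88)
side holder 8 (2370, [506.9, 231.7], [175.6, 234.2], 8.91)
side case 15 (1126, [453.8, -268.1], [118.2, 267.4], 29.5)
side case 50 (430, [453.6, -271.6], [118.2, 265.6], 31.17)
side case 60 (845, [543.5, -239.8], [52.6, 236.2], 3.01)
side case 92 (0, None)
```

```bash
python3 - <<'E'
from h import *
for n,(u0,u1,v0,v1) in {'scene':(105,190,222,255),'side':(330,378,322,376)}.items():
    c=load(n);P=cloud(c)
    g=c['img'].max(2)
    m=np.zeros((480,640),bool);m[v0:v1,u0:u1]=1
    # ray plane z=100
    R=np.array([[ray(c,u,v,99.5)[:2] if m[v,u] else (0,0) for u in range(640)] for v in range(480)])
    m&=(g<45)&(R[...,0]>430)&(R[...,0]<470)&(abs(R[...,1]+240)<70)
    q=R[m].astype(np.float32); print(n,len(q),cv2.minAreaRect(q),np.median(q,0), np.median(P[m],0))
    s=np.polyfit(q[:,1],q[:,0],1);print(s)
    # far (hinge) edge of lid, top face z=64.5
    Q=P[(P[...,2]>15)&(P[...,2]<66)&(P[...,0]>540)&(P[...,0]<620)&(P[...,1]>-350)&(P[...,1]<-130)]
    d=(Q[:,:2]-[503,-240])@np.array([np.cos(.056),np.sin(.056)]); print('face',np.percentile(d,[50,90,97]), len(d))
E
```

```text
scene 152 ((454.234130859375, -244.95278930664062), (27.39373016357422, 109.69259643554688), 5.252015590667725) [ 446.1187  -245.00739] [ 456.3737764  -242.29253451  113.11973355]
[-5.77991454e-02  4.34795917e+02]
face [62.9798315  65.20925923 66.04487777] 2464
side 156 ((449.4622497558594, -243.82090759277344), (26.514368057250977, 123.63903045654297), 3.049825668334961) [ 456.19238 -239.97028] [ 447.87696564 -249.81292424  116.09979899]
[-2.14534295e-02  4.48223600e+02]
face [59.09056556 64.59937978 65.99756362] 174
```

Emit:
{"name": "move_arm", "arguments": {
  "motion": [
    [[0.36, -0.96, 0], -0.05],
    [[0.36, -0.96, 0], -0.05],
    [[0.36, -0.96, 0], -0.05]
  ],
  "hand": 0.6
}}

```text
time: 0.4
tool_pos: [195.7, 425.1, 205.2]
tool_rot: [0.226, 0.974, -0.003, -0.0]
contact_force: [-0.9, 0.6, -0.6]
opening: 51.0
finger_force: 0.0
```

Emit:
{"name": "move_arm", "arguments": {
  "motion": [
    [[0.36, -0.96, 0], -0.05],
    [[0.36, -0.96, 0], -0.05],
    [[0.36, -0.96, 0], -0.05]
  ]
}}

```text
time: 0.7
tool_pos: [232.3, 330.3, 205.9]
tool_rot: [0.302, 0.953, -0.001, 0.0]
contact_force: [-0.5, -0.0, -1.1]
opening: 51.0
finger_force: 0.0
```

Emit:
{"name": "move_arm", "arguments": {
  "motion": [
    [[0.36, -0.96, 0], -0.05],
    [[0.36, -0.96, 0], -0.05],
    [[0.36, -0.96, 0], -0.05]
  ]
}}

```text
time: 1.0
tool_pos: [269.2, 234.9, 206.2]
tool_rot: [0.377, 0.926, -0.001, 0.0]
contact_force: [0.3, 0.6, 0.2]
opening: 51.7
finger_force: 0.0
```

Emit:
{"name": "move_arm", "arguments": {
  "motion": [
    [[0.36, -0.96, 0], -0.05],
    [[0.36, -0.96, 0], -0.05],
    [[0.36, -0.96, 0], -0.05]
  ]
}}

```text
time: 1.3
tool_pos: [306.3, 138.9, 206.6]
tool_rot: [0.449, 0.893, -0.0, 0.001]
contact_force: [0.1, -0.3, -0.8]
opening: 51.4
finger_force: 0.0
```

Emit:
{"name": "move_arm", "arguments": {
  "motion": [
    [[0.36, -0.96, 0], -0.05],
    [[0.36, -0.96, 0], -0.05],
    [[0.36, -0.96, 0], -0.05]
  ]
}}

```text
time: 1.6
tool_pos: [342.7, 42.9, 206.7]
tool_rot: [0.517, 0.856, 0.0, 0.001]
contact_force: [-0.6, 0.9, 0.2]
opening: 51.2
finger_force: 0.0
```

Emit:
{"name": "move_arm", "arguments": {
  "motion": [
    [[0.36, -0.96, 0], -0.05],
    [[0.36, -0.96, 0], -0.05],
    [[0.36, -0.96, 0], -0.05]
  ]
}}

```text
time: 1.9
tool_pos: [378.9, -52.8, 206.6]
tool_rot: [0.582, 0.813, 0.0, 0.002]
contact_force: [-0.5, 1.2, 0.3]
opening: 51.1
finger_force: 0.0
```

Emit:
{"name": "move_arm", "arguments": {
  "motion": [
    [[0.36, -0.96, 0], -0.05],
    [[0.36, -0.96, 0], -0.05],
    [[0.36, -0.96, 0], -0.05]
  ]
}}

```text
time: 2.2
tool_pos: [415.0, -148.5, 206.2]
tool_rot: [0.643, 0.766, 0.0, 0.001]
contact_force: [0.4, 0.5, -0.4]
opening: 51.2
finger_force: 0.0
```

Emit:
{"name": "move_arm", "arguments": {
  "motion": [
    [[0.36, -0.96, 0], -0.05],
    [[0.36, -0.96, 0], -0.05],
    [[0.36, -0.96, 0], -0.05],
    [[0.36, -0.96, 0], -0.05],
    [[0.36, -0.96, 0], -0.05]
  ]
}}

```text
time: 2.7
tool_pos: [447.6, -239.2, 205.8]
tool_rot: [0.699, 0.715, 0.0, -0.001]
contact_force: [0.6, 0.8, -0.2]
opening: 51.1
finger_force: 0.0
```

```bash
python3 - <<'E'
from h import *
c=cam('wrist','w1.png');print(np.round(c['extrinsics'],2).tolist(),c['fx'])
P=cloud(c); m=(P[...,2]>92)&(P[...,2]<112)&(c['img'].max(2)<90)
q=P[m];print(len(q),np.median(q,0)); 
if len(q): print(cv2.minAreaRect(q[:,:2].astype(np.float32)))
print('handle proj',proj(c,[448,-243,100]))
E
```

```text
[[1.0, 0.02, 0.0, 445.85], [0.02, -0.97, -0.26, -174.37], [-0.0, 0.26, -0.97, 374.33], [0.0, 0.0, 0.0, 1.0]] 378.3345447981509
78 [ 444.36915884 -195.11283866  101.46328196]
((444.35247802734375, -241.80789184570312), (6.516552925109863, 104.76704406738281), 0.5110279321670532)
handle proj (np.float64(325.442733147043), np.float64(230.9634681622488))
```

View pics/w1.png

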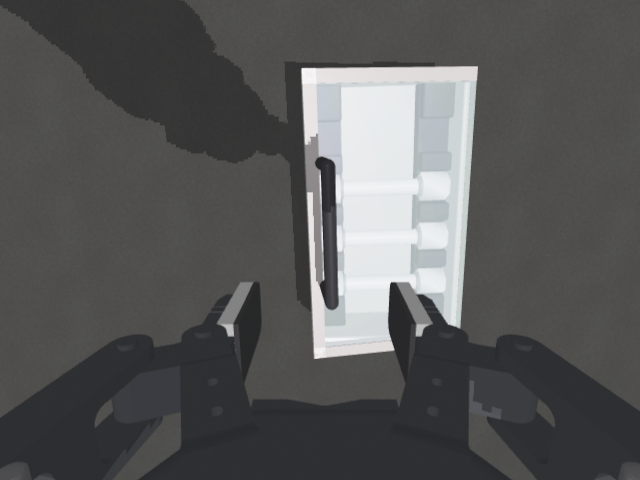

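The wrist picture shows the black bar from (327,165) to (332,300), midway between the fingers. The three columns are at rows 186, 237 and 282, and the +y end pocket is empty.

Emit:
{"name": "move_arm", "arguments": {
  "motion": [
    [[0.02, -0.04, -0.3], 0.01],
    [[0.02, -0.04, -0.7], 0.01],
    [[0.02, -0.04, -0.7], 0.01]
  ]
}}

```text
time: 3.05
tool_pos: [446.5, -241.7, 132.6]
tool_rot: [0.688, 0.725, -0.0, -0.004]
contact_force: [-0.8, 0.7, 0.2]
opening: 51.0
finger_force: 0.0
```

Emit:
{"name": "move_arm", "arguments": {
  "motion": [
    [[0, 0, -0.2], 0],
    [[0, 0, -0.4], 0],
    [[0, 0, -0.41], 0],
    [[0, 0, -0.41], 0]
  ]
}}

```text
time: 3.45
tool_pos: [450.1, -245.2, 96.6]
tool_rot: [0.689, 0.725, 0.0, 0.0]
contact_force: [0.8, 0.6, 1.4]
opening: 51.2
finger_force: 0.0
```

Emit:
{"name": "move_arm", "arguments": {
  "motion": [
    [[0, 0, 0], 0],
    [[0, 0, 0], 0],
    [[0, 0, 0], 0],
    [[0, 0, 0], 0],
    [[0, 0, 0], 0],
    [[0, 0, 0], 0]
  ],
  "hand": 0,
  "force": 25
}}

```text
time: 4.05
tool_pos: [449.7, -245.7, 95.3]
tool_rot: [0.689, 0.725, 0.0, -0.0]
contact_force: [-0.0, -0.4, 0.5]
opening: -0.1
finger_force: 0.0
```

The fingers closed to 0 and missed the bar, so I'm looking again.

```bash
python3 - <<'E'
from h import *
c=cam('wrist')['img'];s=cam('side')['img']
o=np.hstack([cv2.resize(c,(400,300)),cv2.resize(s[280:430,280:480],(400,300),interpolation=cv2.INTER_CUBIC)]);cv2.imwrite('pics/p3.png',o)
E
```

```text
(no output)
```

View pics/p3.png

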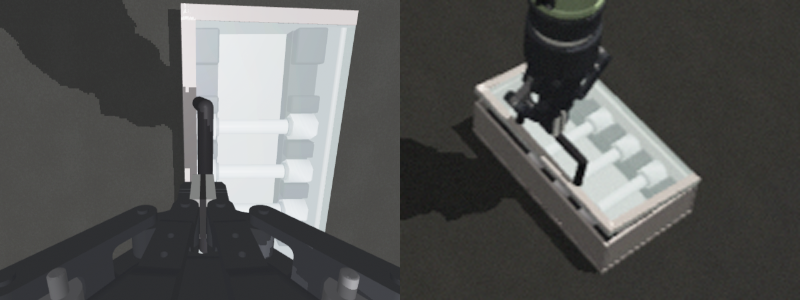

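```bash
python3 - <<'E'
from h import *
c=load('wrist');print(ctrl.state()['opening'],ctrl.state()['tool_pos'])
P=cloud(c)
for v in range(160,420,20): print(v,[np.round(P[v,u]).astype(int).tolist() for u in (310,322,328,340)])
o=np.hstack([cv2.resize(c['img'][140:420,230:430],(400,560)),cv2.resize(load('scene')['img'][200:300,80:180],(400,560))*0])
s=cam('scene')['img'];o[:, 400:]=cv2.resize(s[190:330,90:190],(400,560),interpolation=cv2.INTER_CUBIC)
cv2.imwrite('pics/p4.png',o)
E
```

```text
-0.26705208643437034 [ 449.74491412 -245.70875724   95.23348302]
160 [[440, -192, 84], [445, -190, 115], [448, -190, 118], [454, -192, 80]]
180 [[440, -202, 81], [446, -197, 120], [448, -197, 121], [453, -197, 117]]
200 [[441, -211, 83], [446, -204, 121], [449, -205, 119], [453, -205, 119]]
220 [[441, -221, 83], [447, -212, 120], [449, -212, 121], [454, -213, 117]]
240 [[441, -231, 82], [447, -221, 120], [449, -221, 120], [454, -221, 117]]
260 [[442, -241, 84], [447, -229, 121], [450, -229, 121], [455, -229, 118]]
280 [[443, -235, 126], [448, -235, 127], [450, -235, 126], [455, -235, 126]]
300 [[444, -235, 145], [448, -235, 145], [450, -235, 144], [454, -235, 145]]
320 [[444, -234, 161], [448, -235, 159], [450, -235, 159], [453, -233, 162]]
340 [[445, -234, 173], [448, -242, 158], [450, -242, 159], [453, -233, 174]]
360 [[445, -233, 183], [449, -249, 159], [451, -249, 159], [452, -232, 184]]
380 [[445, -239, 183], [449, -256, 158], [451, -256, 159], [453, -237, 184]]
400 [[446, -254, 172], [451, -294, 120], [453, -293, 121], [453, -242, 186]]
```

View pics/p4.png

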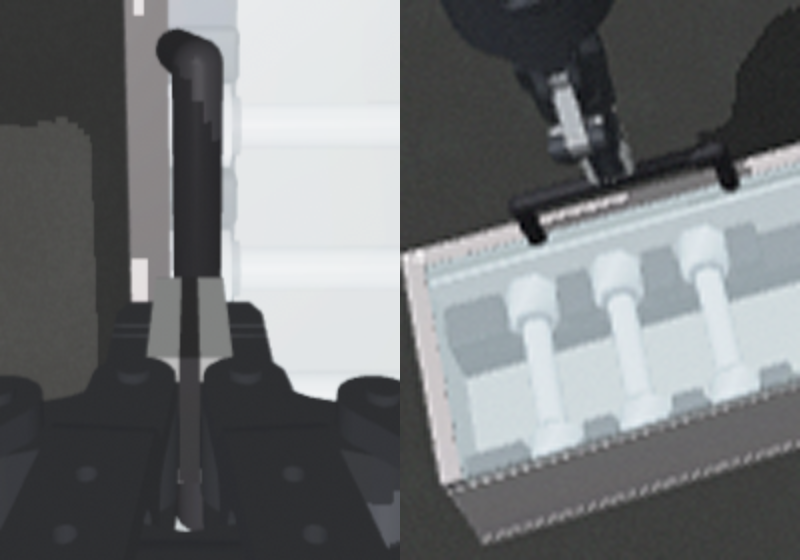

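The bar is really at z ≈ 115.5 because the lid starts about 8° ajar, so my pads closed below it. I'll open, rise 15 mm and grip.

Emit:
{"name": "move_arm", "arguments": {
  "motion": [
    [[0, 0, 0], 0],
    [[0, 0, 0], 0],
    [[0, 0, 0], 0],
    [[0, 0, 0.08], 0],
    [[0, 0, 0.15], 0],
    [[0, 0, 0.15], 0]
  ],
  "hand": 0.45
}}

```text
time: 4.8
tool_pos: [450.7, -246.4, 111.7]
tool_rot: [0.689, 0.725, 0.0, 0.001]
contact_force: [-0.5, -0.4, 0.5]
opening: 38.2
finger_force: 0.0
```

Emit:
{"name": "move_arm", "arguments": {
  "motion": [
    [[0, 0, 0], 0],
    [[0, 0, 0], 0],
    [[0, 0, 0], 0],
    [[0, 0, 0], 0],
    [[0, 0, 0], 0]
  ],
  "hand": 0,
  "force": 25
}}

```text
time: 5.3
tool_pos: [449.7, -245.6, 110.1]
tool_rot: [0.689, 0.725, -0.0, -0.0]
contact_force: [-0.9, 1.6, -0.3]
opening: 0.0
finger_force: 0.0
```

```bash
python3 - <<'E'
from h import *
c=cam('wrist');P=cloud(c)
for v in range(160,300,20): print(v,[np.round(P[v,u]).astype(int).tolist() for u in (310,322,328,340)])
s=cam('scene');
a=cv2.resize(c['img'][140:420,230:430],(400,560));b=cv2.resize(s['img'][190:330,90:190],(400,560),interpolation=cv2.INTER_CUBIC)
cv2.imwrite('pics/p5.png',np.hstack([a,b]))
E
```

```text
160 [[439, -193, 84], [445, -191, 118], [448, -190, 118], [455, -192, 81]]
180 [[440, -203, 82], [446, -199, 120], [448, -198, 120], [455, -203, 80]]
200 [[440, -214, 82], [446, -207, 120], [449, -207, 121], [456, -213, 80]]
220 [[440, -224, 82], [447, -216, 120], [449, -215, 121], [457, -224, 80]]
240 [[441, -235, 82], [447, -225, 120], [450, -224, 120], [457, -235, 79]]
260 [[441, -247, 82], [448, -234, 119], [450, -233, 121], [458, -247, 80]]
280 [[443, -235, 141], [448, -235, 142], [450, -234, 142], [455, -235, 141]]
```

View pics/p5.png

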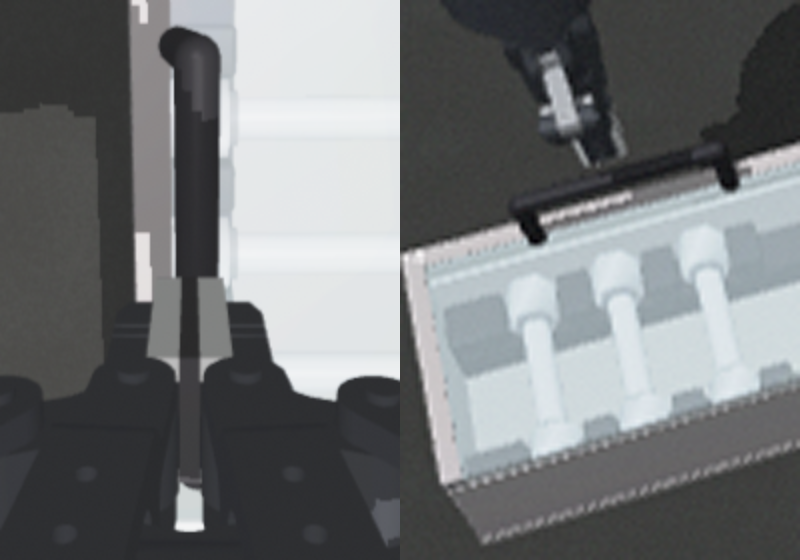

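```bash
python3 - <<'E'
from h import *
print(ctrl.tips_ahead)
s=load('scene');w=load('wrist');sd=cam('side')
for z in (80,96,110,130,142): print(z,'scene',np.round(proj(s,[449.7,-245.6,z])),'side',np.round(proj(sd,[449.7,-245.6,z])),'wrist',np.round(proj(w,[449.7,-235,z])))
P=cloud(w);print('bench wrist',np.median(P[50:130,50:150,2]),np.median(P[100:200,150:220],(0,1)),np.median(P[10:60,450:600],(0,1)))
P=cloud(s)
m=(P[...,0]>430)&(P[...,0]<580)&(P[...,1]>-335)&(P[...,1]<-150)&(P[...,2]>58)&(P[...,2]<100)
for x in range(430,580,10):
    k=m&(abs(P[...,0]-x)<5); print(x,k.sum(),np.round(np.median(P[k][:,2]),1) if k.any() else 0,end='; ')
print(np.median(P[330:370,130:200,2]))
E
```

```text
14.0
80 scene [148. 243.] side [355. 356.] wrist [326. 239.]
96 scene [146. 238.] side [355. 351.] wrist [326. 247.]
110 scene [144. 234.] side [356. 347.] wrist [327. 256.]
130 scene [141. 228.] side [356. 342.] wrist [327. 271.]
142 scene [140. 225.] side [356. 338.] wrist [327. 282.]
bench wrist 0.8015056857240097 [ 346.53317737 -195.34087077    0.81643267] [ 552.23390607 -121.44789712    2.49240683]
430 23 79.9; 440 270 79.9; 450 400 79.1; 460 398 77.3; 470 407 75.8; 480 383 74.4; 490 393 73.4; 500 417 72.2; 510 399 70.7; 520 426 69.3; 530 428 67.9; 540 433 66.7; 550 429 65.3; 560 439 64.0; 570 247 63.0; -1.4820223326909172
```

```bash
python3 - <<'E'
from h import *
for n in('scene','side'):
    c=load(n);P=cloud(c)
    u0,v0=proj(c,[449.7,-245.6,110]);u0,v0=int(u0),int(v0)
    print(n,u0,v0)
    for v in range(v0-24,v0+12,3): print(v,[np.round(P[v,u]).astype(int).tolist()+[int(c['img'][v,u].mean())] for u in range(u0-9,u0+10,3)])
E
```

```text
scene 144 234
210 [[474, -238, 212, 36], [468, -234, 204, 32], [467, -229, 201, 40], [280, -259, -4, 62], [285, -251, 0, 61], [285, -245, -3, 63], [286, -238, -4, 63]]
213 [[466, -242, 196, 40], [466, -237, 194, 33], [445, -235, 169, 49], [292, -259, 0, 64], [292, -253, -3, 63], [289, -247, -8, 65], [296, -239, -3, 62]]
216 [[497, -237, 221, 78], [499, -232, 222, 48], [463, -234, 181, 31], [300, -260, -2, 65], [301, -254, -3, 64], [303, -247, -3, 62], [307, -240, -1, 62]]
219 [[510, -237, 228, 86], [506, -233, 222, 82], [484, -232, 195, 28], [310, -261, -1, 72], [312, -254, -1, 66], [316, -247, 1, 62], [316, -241, -1, 62]]
222 [[510, -239, 221, 63], [511, -234, 220, 31], [495, -232, 200, 30], [456, -235, 153, 92], [318, -256, -5, 62], [321, -249, -3, 59], [323, -242, -4, 60]]
225 [[463, -251, 159, 33], [463, -246, 157, 38], [466, -240, 159, 32], [454, -238, 143, 124], [331, -256, 0, 61], [330, -250, -3, 61], [332, -243, -3, 59]]
228 [[457, -255, 144, 155], [466, -248, 152, 34], [463, -243, 147, 32], [461, -239, 142, 80], [336, -258, -4, 59], [342, -250, 0, 60], [341, -244, -4, 59]]
2
[... 2013 characters left out ...]
3, -249, 124, 107], [481, -227, 78, 214], [486, -231, 79, 212]]
347 [[446, -218, 82, 214], [453, -220, 80, 213], [458, -224, 80, 214], [463, -229, 82, 147], [450, -253, 120, 38], [453, -259, 124, 117], [482, -237, 77, 225]]
350 [[440, -226, 84, 106], [446, -229, 83, 212], [452, -232, 83, 212], [458, -235, 82, 214], [465, -237, 79, 110], [452, -261, 117, 42], [456, -267, 121, 123]]
353 [[435, -233, 86, 104], [443, -233, 80, 113], [446, -240, 86, 216], [454, -241, 80, 228], [460, -244, 80, 227], [466, -247, 79, 108], [452, -272, 120, 43]]
356 [[434, -235, 77, 115], [438, -240, 81, 101], [443, -244, 82, 112], [450, -247, 80, 225], [456, -249, 78, 211], [461, -254, 79, 210], [467, -256, 78, 71]]
```

All three cameras agree that the closed fingertips stand about 31 mm above the reported TCP height, not 14 mm below it, so I was closing above the bar. I'll trust what the cameras show and lower 45 mm.

Emit:
{"name": "move_arm", "arguments": {
  "motion": [
    [[0, 0, 0], 0],
    [[0, 0, 0], 0],
    [[0, 0, 0], 0],
    [[0, 0, -0.1], 0],
    [[0, 0, -0.2], 0],
    [[0, 0, -0.3], 0],
    [[0, 0, -0.4], 0],
    [[0, 0, -0.45], 0],
    [[0, 0, -0.45], 0]
  ],
  "hand": 0.5
}}

```text
time: 6.35
tool_pos: [449.1, -245.2, 64.1]
tool_rot: [0.689, 0.725, -0.0, -0.001]
contact_force: [-0.6, 0.8, 0.7]
opening: 42.6
finger_force: 0.0
```

Emit:
{"name": "move_arm", "arguments": {
  "motion": [
    [[0, 0, 0], 0],
    [[0, 0, 0], 0],
    [[0, 0, 0], 0],
    [[0, 0, 0], 0],
    [[0, 0, 0], 0]
  ],
  "hand": 0,
  "force": 25
}}

```text
time: 6.85
tool_pos: [451.4, -245.9, 65.8]
tool_rot: [0.689, 0.725, 0.001, 0.001]
contact_force: [4.2, 0.8, -2.4]
opening: 8.7
finger_force: 24.9
```

```bash
python3 - <<'E'
from h import *
c=cam('side');w=cam('wrist')
a=cv2.resize(w['img'],(400,300));b=cv2.resize(c['img'][280:430,280:480],(400,300),interpolation=cv2.INTER_CUBIC)
cv2.imwrite('pics/p6.png',np.hstack([a,b]))
E
```

```text
(no output)
```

View pics/p6.png

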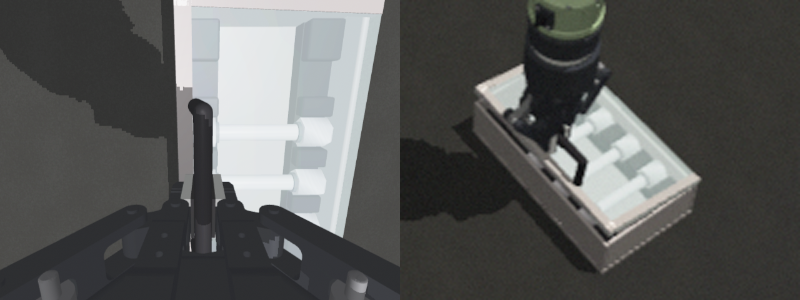

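The bar is gripped (8.7 mm, 25 N). I'll swing the lid along its arc, in two legs.

Emit:
{"name": "move_arm", "arguments": {
  "motion": [
    [[0.04, 0, 0.07], 0],
    [[0.09, 0.005, 0.145], 0],
    [[0.155, 0.01, 0.235], 0],
    [[0.23, 0.013, 0.315], 0],
    [[0.315, 0.018, 0.395], 0],
    [[0.405, 0.023, 0.46], 0],
    [[0.5, 0.028, 0.52], 0],
    [[0.595, 0.034, 0.575], 0],
    [[0.7, 0.04, 0.615], 0],
    [[0.81, 0.046, 0.65], 0],
    [[0.81, 0.046, 0.65], 0]
  ]
}}

```text
time: 8.05
tool_pos: [532.3, -241.5, 132.8]
tool_rot: [0.689, 0.725, 0.0, 0.001]
contact_force: [-2.1, -0.9, 9.7]
opening: 9.1
finger_force: 25.7
```

Emit:
{"name": "move_arm", "arguments": {
  "motion": [
    [[0.11, 0.006, 0.025], 0],
    [[0.22, 0.012, 0.04], 0],
    [[0.33, 0.019, 0.045], 0],
    [[0.445, 0.025, 0.04], 0],
    [[0.555, 0.03, 0.025], 0],
    [[0.665, 0.038, 0], 0],
    [[0.77, 0.044, -0.033], 0],
    [[0.875, 0.05, -0.075], 0],
    [[0.955, 0.054, -0.117], 0],
    [[0.995, 0.056, -0.14], 0],
    [[0.995, 0.056, -0.14], 0],
    [[0.995, 0.056, -0.14], 0]
  ]
}}

```text
time: 9.25
tool_pos: [629.3, -236.1, 116.8]
tool_rot: [0.689, 0.725, -0.001, -0.0]
contact_force: [-8.1, -5.0, 8.9]
opening: 8.7
finger_force: 27.3
```

```bash
python3 - <<'E'
from h import *
s=ctrl.state();print(s['tool_pos'],s['contact_force'],s['opening'])
c=cam('scene');w=cam('side')
a=cv2.resize(c['img'][150:350,60:260],(400,400));b=cv2.resize(w['img'][260:440,280:480],(400,400),interpolation=cv2.INTER_CUBIC)
cv2.imwrite('pics/p7.png',np.hstack([a,b]))
E
```

```text
[ 629.34151754 -236.14572042  116.7752473 ] [-8.08698389 -4.99399955  8.86233038] 8.742751909033727
```

View pics/p7.png

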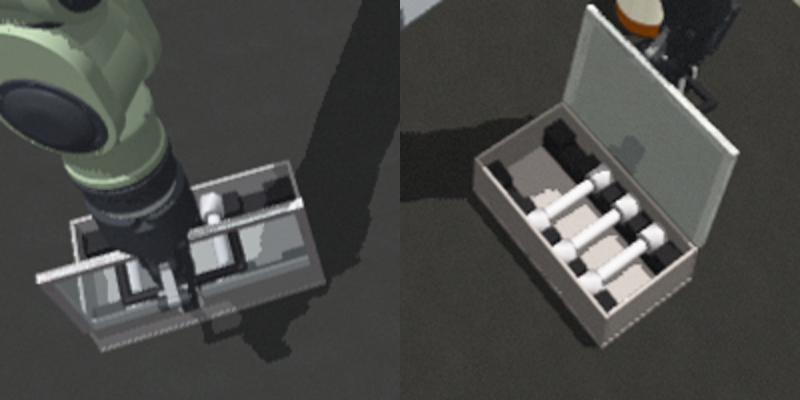

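The lid is past upright. I'll push slightly further to confirm the stop, then release and rise.

Emit:
{"name": "move_arm", "arguments": {
  "motion": [
    [[0.02, 0, -0.01], 0],
    [[0.04, 0, -0.025], 0],
    [[0.04, 0, -0.025], 0],
    [[0.04, 0, -0.025], 0]
  ]
}}

```text
time: 9.75
tool_pos: [629.3, -236.2, 116.5]
tool_rot: [0.689, 0.724, -0.004, -0.002]
contact_force: [-23.4, -1.7, 27.3]
opening: 8.8
finger_force: 29.1
```

Emit:
{"name": "move_arm", "arguments": {
  "motion": [
    [[-0.02, 0, 0.01], 0],
    [[-0.03, 0, 0.02], 0],
    [[-0.03, 0, 0.02], 0],
    [[-0.03, 0, 0.02], 0]
  ],
  "hand": 0.27
}}

```text
time: 10.15
tool_pos: [633.2, -235.2, 116.6]
tool_rot: [0.689, 0.725, 0.001, 0.001]
contact_force: [2.1, -2.4, 6.7]
opening: 23.2
finger_force: 2.6
```

Emit:
{"name": "move_arm", "arguments": {
  "motion": [
    [[0, 0, 0.1], 0],
    [[0, 0, 0.3], 0],
    [[0, 0, 0.6], 0],
    [[0, 0, 0.9], 0],
    [[0, 0, 0.9], 0]
  ]
}}

```text
time: 10.65
tool_pos: [633.4, -235.6, 210.2]
tool_rot: [0.689, 0.725, 0.001, 0.003]
contact_force: [0.9, -0.4, 0.1]
opening: 22.7
finger_force: 0.0
```

Emit:
{"name": "move_arm", "arguments": {
  "motion": [
    [[-0.3, 0, 0], 0.045],
    [[-0.6, 0, 0], 0.09],
    [[-0.9, 0, 0], 0.135],
    [[-1, -0.04, 0], 0.18],
    [[-1, -0.04, 0], 0.225],
    [[-1, -0.04, 0], 0.27],
    [[-1, -0.04, 0], 0.315],
    [[-1, -0.04, 0], 0.36],
    [[-1, -0.04, 0], 0.405],
    [[-1, -0.04, 0], 0.45],
    [[-1, -0.04, 0], 0.5],
    [[-1, -0.04, 0], 0.5]
  ],
  "hand": 0.6
}}

```text
time: 11.85
tool_pos: [530.8, -238.5, 204.8]
tool_rot: [-0.026, 1.0, 0.001, -0.001]
contact_force: [0.7, -0.1, 0.2]
opening: 51.2
finger_force: 0.0
```

Emit:
{"name": "move_arm", "arguments": {
  "motion": [
    [[-0.3, 0, 0], 0],
    [[-0.3, 0, 0], 0],
    [[-0.3, 0, 0], 0]
  ]
}}

```text
time: 12.15
tool_pos: [501.1, -239.1, 205.6]
tool_rot: [-0.024, 1.0, 0.0, -0.0]
contact_force: [-0.0, -0.4, -0.1]
opening: 51.2
finger_force: 0.0
```

```bash
python3 - <<'E'
from h import *
s=ctrl.state();r=s['tool_rot'];print(s['tool_pos'],'yaw y',np.degrees(2*np.arctan2(r[1],r[0]))-90)
cam('scene');cam('side');c=cam('wrist','w8.png')
print(np.round(c['extrinsics'],2).tolist())
for n in('wrist','side','scene'):
    c=load(n);P=cloud(c);g=c['img'].min(2)
    m=(g>175)&(P[...,2]>30)&(P[...,2]<52)&(P[...,0]>440)&(P[...,0]<560)&(abs(P[...,1]+240)<108)
    k,l,st,ce=cv2.connectedComponentsWithStats(m.astype(np.uint8))
    for i in range(1,k):
        if st[i,4]>120: q=P[l==i];print(n,st[i,:5],cv2.minAreaRect(q[:,:2].astype(np.float32)),q[:,2].max())
E
```

```text
[ 501.08342557 -239.14260327  205.58088439] yaw y 92.77607886565832
[[-0.05, 0.96, 0.26, 436.17], [1.0, 0.05, 0.01, -242.73], [0.0, 0.26, -0.97, 374.1], [0.0, 0.0, 0.0, 1.0]]
wrist [ 232  138   27  104 1721] ((488.4757385253906, -311.6102600097656), (23.06092071533203, 92.83395385742188), 88.999267578125) 46.90679875912309
wrist [ 282  138   28  104 1752] ((485.94305419921875, -267.52166748046875), (23.358861923217773, 91.9425277709961), 89.20848083496094) 47.02501544432755
wrist [ 339  141   21  101 1440] ((484.842041015625, -219.18222045898438), (89.42095947265625, 16.909582138061523), 1.3105906248092651) 46.61669166646976
wrist [238 244  26  26 454] ((548.6456909179688, -306.0087585449219), (21.653427124023438, 24.1231746673584), 2.9361019134521484) 46.779481510669996
wrist [286 244  26  26 446] ((545.7810668945312, -261.1896667480469), (21.162172317504883, 23.774749755859375), 3.3734540939331055) 47.20072779156999
wrist [335 244  26  25 464] ((543.3175048828125, -215.3076171875), (22.13144302368164, 23.454687118530273), 3.613161563873291) 46.85733006856219
side [348 341  29  17 145] ((494.6064758300781, -221.10076904296875), (23.884963989257812, 74.87033081054688), 84.86406707763672) 47.515233456133956
side [357 354  33  24 219] ((489.5423889160156, -269.12017822265625), (22.789562225341797, 89.38165283203125), 88.94892120361328) 51.72809498680385
side [370 368  33  24 227] ((492.357177734375, -311.9763488769531), (89.34557342529297, 21.371746063232422), 2.600069284439087) 51.318164405063044
```

View pics/w8.png

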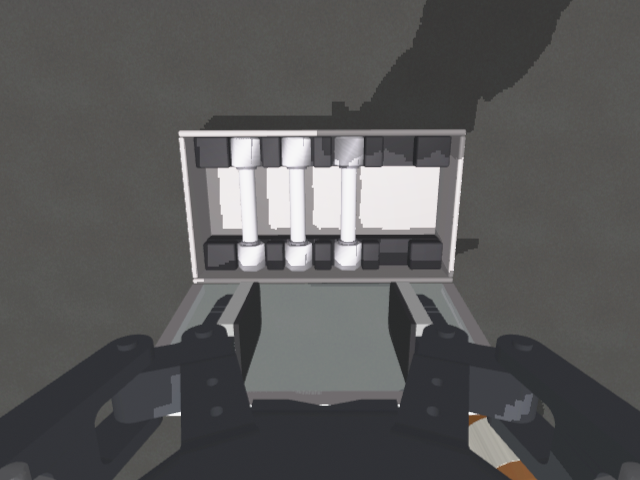

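The wrist picture shows three columns at image columns 249, 297 and 347, rows 138–270. The +y pocket (about 400) is empty, and the open lid lies below row 280.

```bash
cat > col.py <<'E'
from h import *
c=load('wrist');P=cloud(c);g=c['img'].min(2)
for u0 in (249,297,347):
    best=[]
    for u in range(u0-6,u0+7):
        # end edges: white run within rows 130..280
        col=[v for v in range(128,282) if g[v,u]>150 and 28<P[v,u,2]<52]
        if col: best.append((u,min(col),max(col)+1))
    b=np.array(best); 
    # laterals of both fittings
    def lat(v): 
        r=[u for u in range(u0-22,u0+23) if g[v,u]>150 and 28<P[v,u,2]<52]; return (min(r)+max(r)+1)/2,max(r)-min(r)+1
    t=np.median(b[:,1]);e=np.median(b[:,2])
    f1=np.median([lat(v) for v in range(148,158)],0);f2=np.median([lat(v) for v in range(250,260)],0)
    n=ray(c,f1[0],t,44);f=ray(c,f2[0],e,44)
    a1=ray(c,f1[0],152,44);a2=ray(c,f2[0],255,44)
    print(t,e,f1,f2,'near',n.round(1),'far',f.round(1),'mid',((n+f)/2).round(1),'len',np.linalg.norm(f-n).round(1),'ang',np.degrees(np.arctan2(*(a2-a1)[1::-1])).round(2))
E
python3 col.py
```

```text
138.0 271.0 [245.5  27. ] [251.  26.] near [ 442.3 -308.8   44. ] far [ 561.5 -304.1   44. ] mid [ 501.9 -306.5   44. ] len 119.3 ang 2.93
138.0 270.0 [296.  28.] [298.75  26.  ] near [ 440.1 -266.2   44. ] far [ 558.3 -260.    44. ] mid [ 499.2 -263.1   44. ] len 118.3 ang 3.35
137.0 270.0 [350.5  21. ] [348.  26.] near [ 437.  -220.3   44. ] far [ 556.  -214.5   44. ] mid [ 496.5 -217.4   44. ] len 119.1 ang 2.49
```

Emit:
{"name": "move_arm", "arguments": {
  "motion": [
    [[-0.044, 0.216, 0], 0.003],
    [[-0.044, 0.216, -0.4], 0.003],
    [[-0.044, 0.216, -0.8], 0.003],
    [[-0.044, 0.216, -1], 0.003],
    [[-0.044, 0.216, -1], 0.003]
  ],
  "hand": 0.36
}}

```text
time: 12.8
tool_pos: [495.1, -216.4, 102.7]
tool_rot: [-0.03, 1.0, 0.002, -0.002]
contact_force: [-0.0, 0.7, -0.0]
opening: 30.7
finger_force: 0.0
```

Emit:
{"name": "move_arm", "arguments": {
  "motion": [
    [[0, 0, -0.15], 0],
    [[0, 0, -0.3], 0],
    [[0, 0, -0.45], 0],
    [[0, 0, -0.6], 0],
    [[0, 0, -0.7], 0],
    [[0, 0, -0.7], 0],
    [[0, 0, -0.7], 0]
  ]
}}

```text
time: 13.5
tool_pos: [497.6, -218.2, 36.6]
tool_rot: [-0.03, 1.0, -0.0, 0.0]
contact_force: [-0.1, 0.5, 0.8]
opening: 30.8
finger_force: 0.0
```

```bash
python3 - <<'E'
from h import *
s=ctrl.state();print(s['tool_pos'],s['contact_force'],s['opening'])
c=cam('wrist','w9.png')
E
```

```text
[ 497.59796978 -218.24453823   36.55055904] [-0.05166701  0.4617911   0.80258294] 30.75565265042513
```

View pics/w9.png

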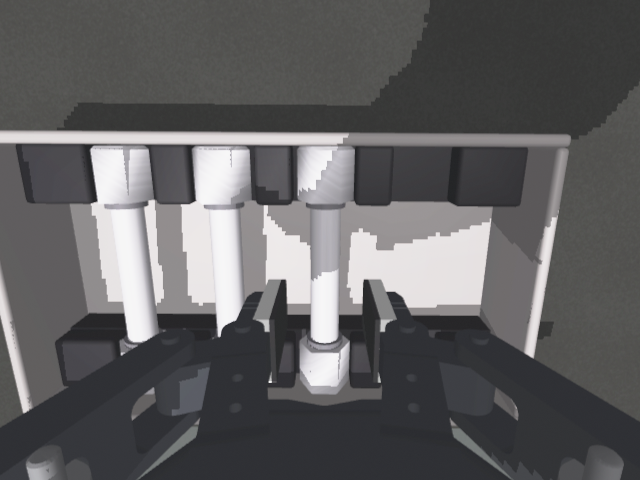

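The tube at column 325 is centred between the pads (285 and 365). I'll lower and grip.

Emit:
{"name": "move_arm", "arguments": {
  "motion": [
    [[0, 0, -0.15], 0],
    [[0, 0, -0.3], 0],
    [[0, 0, -0.42], 0],
    [[0, 0, -0.515], 0],
    [[0, 0, -0.515], 0],
    [[0, 0, -0.515], 0]
  ]
}}

```text
time: 14.15
tool_pos: [497.0, -218.0, -15.6]
tool_rot: [-0.03, 1.0, 0.0, 0.0]
contact_force: [0.0, -0.6, 0.8]
opening: 30.6
finger_force: 0.0
```

Emit:
{"name": "move_arm", "arguments": {
  "motion": [
    [[0, 0, 0], 0],
    [[0, 0, 0], 0],
    [[0, 0, 0], 0],
    [[0, 0, 0], 0],
    [[0, 0, 0], 0]
  ],
  "hand": 0,
  "force": 70
}}

```text
time: 14.65
tool_pos: [497.5, -218.3, -15.0]
tool_rot: [-0.03, 1.0, -0.0, 0.001]
contact_force: [0.1, 0.7, 6.2]
opening: 11.8
finger_force: 68.3
```

Emit:
{"name": "move_arm", "arguments": {
  "motion": [
    [[0, 0, 0.1], 0],
    [[0, 0, 0.3], 0],
    [[0, 0, 0.6], 0],
    [[0, 0, 0.9], 0],
    [[0, 0, 1], 0],
    [[0, 0, 1], 0]
  ]
}}

```text
time: 15.25
tool_pos: [497.9, -218.5, 85.7]
tool_rot: [-0.03, 1.0, -0.001, 0.001]
contact_force: [-0.9, -0.9, -2.1]
opening: 12.1
finger_force: 68.6
```

Emit:
{"name": "move_arm", "arguments": {
  "motion": [
    [[0, 0.4, 0.2], 0.008],
    [[0, 0.8, 0.3], 0.008],
    [[0, 1, 0.3], 0.008],
    [[0, 1, 0.3], 0.008]
  ]
}}

```text
time: 15.65
tool_pos: [495.3, -115.0, 112.8]
tool_rot: [-0.044, 0.999, 0.001, -0.001]
contact_force: [0.2, -0.4, -2.0]
opening: 12.6
finger_force: 53.0
```

Emit:
{"name": "move_arm", "arguments": {
  "motion": [
    [[0, 0.4, 0], 0.008],
    [[0, 0.8, 0], 0.008],
    [[0, 1, 0], 0.008],
    [[0, 1, 0], 0.008]
  ]
}}

```text
time: 16.05
tool_pos: [495.7, -16.3, 112.7]
tool_rot: [-0.057, 0.998, 0.0, -0.001]
contact_force: [-0.4, -0.8, -1.0]
opening: 11.6
finger_force: 68.2
```

Emit:
{"name": "move_arm", "arguments": {
  "motion": [
    [[0, 0.4, 0], 0.008],
    [[0, 0.8, 0], 0.008],
    [[0, 1, 0], 0.008],
    [[0, 1, 0], 0.008]
  ]
}}

```text
time: 16.45
tool_pos: [496.6, 82.8, 113.2]
tool_rot: [-0.069, 0.998, -0.0, -0.001]
contact_force: [-0.0, -1.1, -2.2]
opening: 11.8
finger_force: 68.6
```

Emit:
{"name": "move_arm", "arguments": {
  "motion": [
    [[0.02, 0.4, 0], 0.008],
    [[0.02, 0.68, 0], 0.008],
    [[0.02, 0.68, 0], 0.008],
    [[0.02, 0.68, 0], 0.008],
    [[0.02, 0.68, 0], 0.008]
  ]
}}

```text
time: 16.95
tool_pos: [498.9, 148.3, 113.8]
tool_rot: [-0.079, 0.997, -0.0, -0.0]
contact_force: [-0.3, -0.3, -0.8]
opening: 11.8
finger_force: 68.8
```

```bash
python3 - <<'E'
from h import *
s=ctrl.state();r=s['tool_rot'];print(s['tool_pos'],s['opening'],'yaw y',(np.degrees(2*np.arctan2(r[1],r[0]))-90))
c=cam('wrist','w10.png');cam('scene');cam('side')
for n in('wrist','scene','side'):
    P=cloud(load(n))
    for lo,hi in((34,41),(12,33)): print(n,rect(P,lo,hi,(380,620,90,350)))
E
```

```text
[498.91623406 148.31599483 113.77452363] 11.786316263983728 yaw y 99.09481165353088
wrist (13649, [497.1, 218.6], [146.4, 196.1], 9.14)
wrist (10438, [498.0, 219.0], [123.2, 196.5], 9.23)
scene (1245, [500.0, 216.9], [149.3, 196.4], 9.16)
scene (1627, [502.4, 217.6], [147.0, 196.9], 9.34)
side (577, [497.9, 216.9], [153.5, 203.2], 9.62)
side (945, [495.1, 212.7], [150.1, 204.1], 11.56)
```

View pics/w10.png

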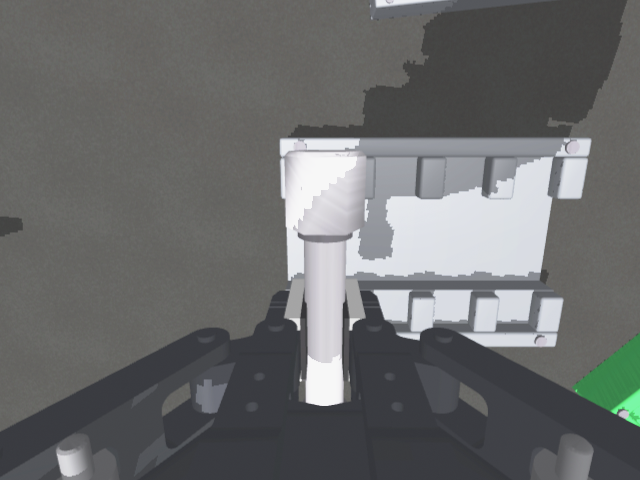

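```bash
cat > hand.py <<'E'
from h import *
# column in hand: near end along its axis, relative to tool
c=load('wrist');P=cloud(c);s=ctrl.state();t=s['tool_pos'];r=s['tool_rot']
a=2*np.arctan2(r[1],r[0])-np.pi; ax=np.array([np.cos(a),np.sin(a)])
m=(P[...,2]>t[2]+30)&(P[...,2]<t[2]+68);m[250:]=0
q=P[m];d=(q[:,:2]-t[:2])@ax;l=(q[:,:2]-t[:2])@[-ax[1],ax[0]]
print('yaw',np.degrees(a),'n',len(q),'near end',np.percentile(d,[1,3,10]),'lat',np.percentile(l,[1,99]),'top z-tool',np.percentile(q[:,2],[50,95])-t[2])
f=(d<-42);tb=(d>-30)&(d<-18)
for n,k in(('fit',f),('tube',tb)): print(n,k.sum(),np.percentile(l[k],[2,98]),np.percentile(q[k,2],97)-t[2])
E
python3 hand.py
```

```text
yaw 9.098601618613111 n 7301 near end [-61.10357109 -60.83884785 -59.05046442] lat [-12.3630414   12.28633948] top z-tool [58.42178673 60.18766816]
fit 5383 [-12.03231406  11.95099361] 60.3815786271539
tube 2 [-6.56805815  5.93110717] 50.13550085479231
```

Emit:
{"name": "move_arm", "arguments": {
  "motion": [
    [[0.101, 0.038, 0], 0],
    [[0.101, 0.038, -0.3], 0],
    [[0.101, 0.038, -0.6], 0],
    [[0.101, 0.038, -0.9], 0],
    [[0.101, 0.038, -1], 0],
    [[0.101, 0.038, -1], 0],
    [[0.101, 0.038, -1], 0]
  ]
}}

```text
time: 17.8
tool_pos: [510.1, 154.0, 15.1]
tool_rot: [-0.08, 0.997, 0.0, 0.001]
contact_force: [0.1, -0.4, -0.5]
opening: 12.1
finger_force: 68.8
```

```bash
python3 - <<'E'
from h import *
s=ctrl.state();print(s['tool_pos'],s['opening'])
cam('wrist');P=cloud(load('wrist'))
print(rect(P,34,41,(380,620,90,350)))
E
python3 hand.py
```

```text
[510.09780473 154.02020468  15.14629525] 12.136894951434682
(27400, [494.8, 209.5], [139.7, 179.4], 9.27)
yaw 9.207804715713916 n 7290 near end [-61.45466827 -61.21859643 -59.43647828] lat [-11.98324107  12.6641024 ] top z-tool [58.31982582 60.0405817 ]
fit 5474 [-11.64056587  12.31347188] 60.21379835506562Traceback (most recent call last):
  File "hand.py", line 9, in <module>
    for n,k in(('fit',f),('tube',tb)): print(n,k.sum(),np.percentile(l[k],[2,98]),np.percentile(q[k,2],97)-t[2])
                                                       ~~~~~~~~~~~~~^^^^^^^^^^^^^
    return _quantile_unchecked(
        a, q, axis, out, overwrite_input, method, keepdims, weights)
    return _ureduce(a,
                    func=_quantile_ureduce_func,
    ...<5 lines>...
                    overwrite_input=overwrite_input,
                    method=method)
    r = func(a, **kwargs)
    result = _quantile(arr,
                       quantiles=q,
    ...<2 lines>...
                       out=out,
                       weights=wgt)
    slices_having_nans = np.isnan(arr[-1, ...])
                                  ~~~^^^^^^^^^
IndexError: index -1 is out of bounds for axis 0 with size 0
```

Emit:
{"name": "move_arm", "arguments": {
  "motion": [
    [[0, 0, 0], 0],
    [[0, 0, 0], 0]
  ]
}}

```text
time: 18.05
tool_pos: [510.0, 154.1, 15.5]
tool_rot: [-0.08, 0.997, 0.0, 0.001]
contact_force: [-0.1, 0.3, -1.6]
opening: 12.3
finger_force: 68.8
```

```bash
python3 - <<'E'
from h import *
c=cam('wrist');P=cloud(c);s=ctrl.state();print(s['tool_pos'],s['qpos'])
# holder near wall: fit its outer (-x) edge and the +y / slots in holder axes about nominal H
a=np.radians(9.15);ax=np.array([np.cos(a),np.sin(a)]);ay=np.array([-ax[1],ax[0]])
H=np.array([497.2,218.7]);x=(P[...,:2]-H)@ax;y=(P[...,:2]-H)@ay;z=P[...,2]
top=(z>35)&(z<41)&(abs(x)<85)&(abs(y)<110)
for lo,hi in((-40,-10),(0,30),(50,80)):
    k=top&(y>lo)&(y<hi)&(x<-60);print('near outer edge',np.percentile(x[k],[1,3,50]) if k.any() else 0)
k=top&(abs(x+48)<8); h=np.histogram(y[k],np.arange(-100,101,2))[0]
print('ribs y:',[int(v) for v in np.arange(-99,101,2)[h>0.3*h.max()]])
m=(z>60)&(z<80); m[250:]=0
cx=x[m];cy=y[m];print('col near end',np.percentile(cx,[1,3]),'lat',np.percentile(cy,[1,99]),'slot -67.5')
E
```

```text
[509.78467574 154.04472414  15.25405484] [ 1.54811359e-01  5.01073202e-01 -4.78854677e-01  5.89035985e-01
 -9.57652889e-06 -5.97953995e-03]
near outer edge [-73.7063139  -73.37530727 -67.67977146]
near outer edge [-73.38899856 -73.27382337 -67.68953149]
near outer edge [-69.03816034 -68.48482912 -62.4384801 ]
ribs y: [-97, -95, -93, -91, -89, -87, -85, -83, -49, -47, -45, -43, -41, -39, -9, -7, -5, -3, -1, 1, 3, 5, 7, 37, 39, 41, 43, 45, 47, 49, 51]
col near end [-58.69204991 -58.24276534] lat [-77.8468412  -53.19030366] slot -67.5
```

Emit:
{"name": "move_arm", "arguments": {
  "motion": [
    [[-0.01, -0.021, 0], 0],
    [[-0.01, -0.021, 0], 0],
    [[-0.01, -0.021, -0.05], 0],
    [[-0.01, -0.021, -0.1], 0],
    [[-0.01, -0.021, -0.14], 0],
    [[-0.01, -0.021, -0.14], 0]
  ]
}}

```text
time: 18.7
tool_pos: [507.2, 151.7, -0.7]
tool_rot: [-0.08, 0.997, -0.0, -0.001]
contact_force: [-0.0, -0.7, -1.3]
opening: 12.4
finger_force: 68.8
```

Emit:
{"name": "move_arm", "arguments": {
  "motion": [
    [[0, 0, -0.03], 0],
    [[0, 0, -0.06], 0],
    [[0, 0, -0.09], 0],
    [[0, 0, -0.12], 0],
    [[0, 0, -0.14], 0],
    [[0, 0, -0.14], 0]
  ]
}}

```text
time: 19.3
tool_pos: [507.9, 151.8, -13.0]
tool_rot: [-0.08, 0.997, -0.0, 0.0]
contact_force: [-2.1, 0.5, 7.6]
opening: 12.0
finger_force: 70.0
```

Emit:
{"name": "move_arm", "arguments": {
  "motion": [
    [[0, 0, -0.01], 0],
    [[0, 0, -0.015], 0],
    [[0, 0, -0.015], 0]
  ]
}}

```text
time: 19.6
tool_pos: [508.0, 151.8, -13.1]
tool_rot: [-0.08, 0.997, -0.0, 0.0]
contact_force: [-6.6, -1.8, 20.0]
opening: 12.2
finger_force: 71.2
```

Emit:
{"name": "move_arm", "arguments": {
  "motion": [
    [[0, 0, 0], 0],
    [[0, 0, 0], 0],
    [[0, 0, 0], 0],
    [[0, 0, 0], 0]
  ],
  "hand": 0.33
}}

```text
time: 20.0
tool_pos: [507.9, 151.8, -15.5]
tool_rot: [-0.08, 0.997, -0.0, -0.0]
contact_force: [-0.3, -0.3, 0.2]
opening: 28.1
finger_force: 0.0
```

Emit:
{"name": "move_arm", "arguments": {
  "motion": [
    [[0, 0, 0.2], 0],
    [[0, 0, 0.5], 0],
    [[0, 0, 1], 0],
    [[0, 0, 1], 0],
    [[0, 0, 1], 0]
  ]
}}

```text
time: 20.5
tool_pos: [509.2, 152.0, 85.8]
tool_rot: [-0.08, 0.997, 0.0, 0.002]
contact_force: [-0.2, -0.2, 0.1]
opening: 28.3
finger_force: 0.0
```

```bash
cat > chk.py <<'E'
# holder pose from wrist depth; column ends/heights in holder frame
from h import *
import sys
c=cam('wrist');P=cloud(c);s=ctrl.state();print('tool',s['tool_pos'].round(1),'yaw',round(np.degrees(2*np.arctan2(s['tool_rot'][1],s['tool_rot'][0]))-180,2))
n,H,w,ang=rect(P,35,40,(380,620,90,350));print('holder',H,w,ang)
if w[0]>w[1]: ang-=90
a=np.radians(ang);ax=np.array([np.cos(a),np.sin(a)]);ay=np.array([-ax[1],ax[0]])
x=(P[...,:2]-H)@ax;y=(P[...,:2]-H)@ay;z=P[...,2]
for i,y0 in enumerate((-67.5,-22.5,22.5,67.5)):
    p=np.array(H)+ay*y0
    k=(abs(y-y0)<14)&(z>42)&(z<60)&(abs(x)<70)
    o=f'slot{i+1} {p.round(1)}'
    if k.sum()>200:
        for sg in(-1,1):
            e=k&(sg*x>40); 
            if e.sum()>30:o+=f' end{sg}: n{e.sum()} x{np.percentile(sg*x[e],98)*sg:.1f} y{np.percentile(y[e],[2,98]).mean()-y0:.1f} top{np.percentile(z[e],80):.1f}'
    print(o)
E
python3 chk.py
```

```text
tool [507.9 151.8  84.5] yaw 9.21
holder [497.3, 218.9] [147.1, 196.7] 9.27
slot1 [508.2 152.3] end-1: n1317 x-60.9 y0.2 top47.3 end1: n774 x57.4 y-0.3 top47.2
slot2 [500.9 196.7]
slot3 [493.7 241.1]
slot4 [486.4 285.5]
```

Emit:
{"name": "move_arm", "arguments": {
  "motion": [
    [[-0.02, -0.4, 0], -0.008],
    [[-0.02, -0.8, 0], -0.008],
    [[-0.02, -1, 0], -0.008],
    [[-0.02, -1, 0], -0.008]
  ]
}}

```text
time: 20.95
tool_pos: [504.5, 49.6, 83.0]
tool_rot: [-0.066, 0.998, -0.0, -0.002]
contact_force: [0.5, -0.0, -0.2]
opening: 28.3
finger_force: 0.0
```

Emit:
{"name": "move_arm", "arguments": {
  "motion": [
    [[-0.02, -0.4, 0], -0.008],
    [[-0.02, -0.8, 0], -0.008],
    [[-0.02, -1, 0], -0.008],
    [[-0.02, -1, 0], -0.008]
  ]
}}

```text
time: 21.35
tool_pos: [503.4, -49.5, 83.5]
tool_rot: [-0.054, 0.999, 0.0, -0.001]
contact_force: [-1.0, 1.2, 0.8]
opening: 28.0
finger_force: 0.0
```

Emit:
{"name": "move_arm", "arguments": {
  "motion": [
    [[-0.02, -0.4, 0], -0.008],
    [[-0.02, -0.8, 0], -0.008],
    [[-0.02, -1, 0], -0.008],
    [[-0.02, -1, 0], -0.008]
  ]
}}

```text
time: 21.75
tool_pos: [502.0, -148.9, 83.8]
tool_rot: [-0.042, 0.999, 0.0, -0.0]
contact_force: [-0.7, 0.3, -0.1]
opening: 28.0
finger_force: 0.0
```

Emit:
{"name": "move_arm", "arguments": {
  "motion": [
    [[-0.02, -0.4, 0], -0.008],
    [[-0.02, -0.8, 0], -0.008],
    [[-0.02, -1, 0], -0.008],
    [[-0.02, -1, 0], -0.008]
  ]
}}

```text
time: 22.15
tool_pos: [500.4, -248.5, 84.0]
tool_rot: [-0.029, 1.0, 0.0, -0.0]
contact_force: [-0.7, 0.1, 0.0]
opening: 28.2
finger_force: 0.0
```

Emit:
{"name": "move_arm", "arguments": {
  "motion": [
    [[0, -0.15, 0], 0],
    [[0, -0.15, 0], 0],
    [[0, -0.15, 0], 0],
    [[0, -0.15, 0], 0]
  ]
}}

```text
time: 22.55
tool_pos: [500.0, -262.1, 84.7]
tool_rot: [-0.031, 1.0, 0.0, -0.0]
contact_force: [-0.1, 0.4, 0.4]
opening: 28.0
finger_force: 0.0
```

```bash
cat > case.py <<'E'
from h import *
c=cam('wrist');P=cloud(c);s=ctrl.state();t=s['tool_pos'];print('tool',t.round(1),'yaw',round(np.degrees(2*np.arctan2(s['tool_rot'][1],s['tool_rot'][0]))-180,2))
a=np.radians(3.3);ax=np.array([np.cos(a),np.sin(a)]);ay=np.array([-ax[1],ax[0]]);C=np.array([498,-240.3])
x=(P[...,:2]-C)@ax;y=(P[...,:2]-C)@ay;z=P[...,2]
for y0 in(-67.5,-22.5,22.5,67.5):
    k=(abs(y-y0)<15)&(z>38)&(z<50)&(abs(x)<63)
    e=k&(x<-38)&(x>-60.5)
    if k.sum()>150: print(y0,k.sum(),'near end x',np.percentile(x[k],[1,3]).round(1),'y',np.percentile(y[e],[2,98]).round(1),'mid',(C+ax*(np.percentile(x[k],2)+60)+ay*np.percentile(y[e],[2,98]).mean()).round(1))
E
python3 case.py
```

```text
tool [ 500.  -262.2   84.7] yaw 3.51
-67.5 3953 near end x [-59.5 -58.5] y [-77.8 -58.4] mid [ 502.9 -308.3]
-22.5 5552 near end x [-59.2 -57.6] y [-33.7 -14.1] mid [ 501.2 -264. ]
```

Emit:
{"name": "move_arm", "arguments": {
  "motion": [
    [[0, -0.015, -0.25], 0],
    [[0, -0.015, -0.5], 0],
    [[0, -0.015, -0.7], 0],
    [[0, -0.015, -0.85], 0],
    [[0, -0.015, -0.95], 0],
    [[0, -0.015, -0.995], 0],
    [[0, -0.015, -0.995], 0],
    [[0, -0.015, -0.995], 0]
  ],
  "hand": 0.36
}}

```text
time: 23.4
tool_pos: [500.5, -264.9, -14.1]
tool_rot: [-0.03, 1.0, -0.0, 0.0]
contact_force: [-0.3, -0.5, 0.4]
opening: 30.5
finger_force: 0.0
```

Emit:
{"name": "move_arm", "arguments": {
  "motion": [
    [[0, 0, 0], 0],
    [[0, 0, 0], 0],
    [[0, 0, 0], 0],
    [[0, 0, 0], 0],
    [[0, 0, 0], 0]
  ],
  "hand": 0,
  "force": 70
}}

```text
time: 23.9
tool_pos: [500.6, -265.1, -13.7]
tool_rot: [-0.03, 1.0, -0.0, 0.001]
contact_force: [-0.5, 0.6, 5.8]
opening: 12.0
finger_force: 68.3
```

Emit:
{"name": "move_arm", "arguments": {
  "motion": [
    [[0, 0, 0.1], 0],
    [[0, 0, 0.3], 0],
    [[0, 0, 0.6], 0],
    [[0, 0, 0.9], 0],
    [[0, 0, 1], 0],
    [[0, 0, 1], 0]
  ]
}}

```text
time: 24.5
tool_pos: [501.0, -265.5, 86.8]
tool_rot: [-0.03, 1.0, -0.001, 0.001]
contact_force: [1.1, -0.1, -1.4]
opening: 12.3
finger_force: 68.6
```

Emit:
{"name": "move_arm", "arguments": {
  "motion": [
    [[0, 0.4, 0.2], 0.008],
    [[0, 0.8, 0.3], 0.008],
    [[0, 1, 0.3], 0.008],
    [[0, 1, 0.3], 0.008]
  ]
}}

```text
time: 24.9
tool_pos: [498.4, -161.5, 113.8]
tool_rot: [-0.044, 0.999, 0.001, -0.001]
contact_force: [0.6, -0.1, -1.7]
opening: 11.8
finger_force: 68.8
```

Emit:
{"name": "move_arm", "arguments": {
  "motion": [
    [[0, 0.4, 0], 0.008],
    [[0, 0.8, 0], 0.008],
    [[0, 1, 0], 0.008],
    [[0, 1, 0], 0.008]
  ]
}}

```text
time: 25.3
tool_pos: [498.7, -62.9, 113.7]
tool_rot: [-0.057, 0.998, 0.001, -0.001]
contact_force: [0.3, -0.2, -1.2]
opening: 11.9
finger_force: 69.0
```

Emit:
{"name": "move_arm", "arguments": {
  "motion": [
    [[0, 0.4, 0], 0.008],
    [[0, 0.8, 0], 0.008],
    [[0, 1, 0], 0.008],
    [[0, 1, 0], 0.008]
  ]
}}

```text
time: 25.7
tool_pos: [499.7, 36.1, 114.2]
tool_rot: [-0.069, 0.998, 0.0, -0.001]
contact_force: [0.1, -1.0, -1.7]
opening: 11.9
finger_force: 69.1
```

Emit:
{"name": "move_arm", "arguments": {
  "motion": [
    [[0, 0.4, 0], 0.008],
    [[0, 0.8, 0], 0.008],
    [[0, 1, 0], 0.008],
    [[0, 1, 0], 0.008]
  ]
}}

```text
time: 26.1
tool_pos: [500.4, 135.6, 114.5]
tool_rot: [-0.081, 0.997, -0.0, -0.0]
contact_force: [0.2, -1.1, -1.0]
opening: 12.3
finger_force: 69.2
```

Emit:
{"name": "move_arm", "arguments": {
  "motion": [
    [[0, 0.3, 0], 0],
    [[0, 0.6, 0], 0],
    [[0, 0.6, 0], 0],
    [[0, 0.6, 0], 0],
    [[0, 0.6, 0], 0]
  ]
}}

```text
time: 26.6
tool_pos: [500.2, 193.3, 114.9]
tool_rot: [-0.079, 0.997, -0.001, -0.0]
contact_force: [-0.9, -0.1, -1.3]
opening: 11.9
finger_force: 69.2
```

```bash
sed -i '/^for n,k in/d;/^f=(d/d' hand.py; python3 chk.py; python3 hand.py
```

```text
tool [500.2 193.5 115. ] yaw 9.08
holder [497.0, 218.6] [146.4, 196.4] 9.13
slot1 [507.7 152. ] end-1: n978 x-60.0 y0.5 top47.3 end1: n414 x57.6 y-1.9 top47.3
slot2 [500.6 196.4]
slot3 [493.4 240.8]
slot4 [486.3 285.2]
yaw 9.081188293621619 n 7252 near end [-61.17514909 -60.91857476 -59.07898038] lat [-12.02704169  12.59930919] top z-tool [57.43082432 59.25061306]
```

Emit:
{"name": "move_arm", "arguments": {
  "motion": [
    [[0.012, 0.025, 0], 0],
    [[0.012, 0.025, -0.3], 0],
    [[0.012, 0.025, -0.6], 0],
    [[0.012, 0.025, -0.9], 0],
    [[0.012, 0.025, -1], 0],
    [[0.012, 0.025, -1], 0],
    [[0.012, 0.025, -1], 0],
    [[0.012, 0.025, -1], 0]
  ]
}}

```text
time: 27.45
tool_pos: [502.7, 198.1, 16.8]
tool_rot: [-0.08, 0.997, 0.0, 0.001]
contact_force: [-0.1, -0.0, -2.1]
opening: 11.7
finger_force: 69.2
```

```bash
cat > rel.py <<'E'
# column in hand relative to slot sys.argv y0, about nominal holder pose, one camera frame
from h import *
import sys
y0=float(sys.argv[1]);H=np.array([float(sys.argv[2]),float(sys.argv[3])]);a=np.radians(float(sys.argv[4]))
c=cam('wrist');P=cloud(c);s=ctrl.state();t=s['tool_pos'];print('tool',t.round(1),s['opening'].round(1))
ax=np.array([np.cos(a),np.sin(a)]);ay=np.array([-ax[1],ax[0]])
x=(P[...,:2]-H)@ax;y=(P[...,:2]-H)@ay;z=P[...,2]
top=(z>35)&(z<41)&(abs(x)<85)&(abs(y)<110)
k=top&(x<-63)&(y>y0+16)&(y<90);print('edge err x',(np.percentile(x[k],3)+73.3).round(1))
k=top&(abs(x+48)<8);yy=np.sort(y[k])
for yc in(-45,0,45):
    q=yy[abs(yy-yc)<13]
    if len(q)>150: print('rib',yc,'err y',(np.percentile(q,[2,98]).mean()-yc).round(1),np.ptp(np.percentile(q,[2,98])).round(1))
m=(z>t[2]+42)&(z<t[2]+66)&(abs(y-y0)<20);m[250:]=0
dx=np.percentile(x[m],2)+60;dy=np.percentile(y[m],[1,99]).mean()-y0
print('col err x,y in holder',dx.round(1),dy.round(1),'-> shift world',(-(dx*ax+dy*ay)).round(1))
E
python3 rel.py -22.5 497.1 218.7 9.15
```

```text
Traceback (most recent call last):
  File "rel.py", line 5, in <module>
    c=cam('wrist');P=cloud(c);s=ctrl.state();t=s['tool_pos'];print('tool',t.round(1),s['opening'].round(1))
                                                                                     ^^^^^^^^^^^^^^^^^^
AttributeError: 'float' object has no attribute 'round'
```

```bash
sed -i "s/s\['opening'\].round(1)/s['opening']/" rel.py; python3 rel.py -22.5 497.1 218.7 9.15
```

```text
tool [502.4 198.1  16.7] 11.715382749788791
edge err x 0.1
rib -45 err y -2.3 20.2
rib 0 err y 1.1 12.6
rib 45 err y -0.7 15.6
col err x,y in holder 1.0 1.6 -> shift world [-0.8 -1.8]
```

Emit:
{"name": "move_arm", "arguments": {
  "motion": [
    [[-0.007, -0.016, 0], 0],
    [[-0.007, -0.016, 0], 0],
    [[-0.007, -0.016, -0.05], 0],
    [[-0.007, -0.016, -0.1], 0],
    [[-0.007, -0.016, -0.15], 0],
    [[-0.007, -0.016, -0.15], 0]
  ]
}}

```text
time: 28.15
tool_pos: [500.2, 196.1, -0.6]
tool_rot: [-0.08, 0.997, -0.0, -0.0]
contact_force: [0.1, -0.5, -1.9]
opening: 12.1
finger_force: 69.2
```

Emit:
{"name": "move_arm", "arguments": {
  "motion": [
    [[0, 0, -0.03], 0],
    [[0, 0, -0.06], 0],
    [[0, 0, -0.09], 0],
    [[0, 0, -0.12], 0],
    [[0, 0, -0.15], 0],
    [[0, 0, -0.15], 0]
  ]
}}

```text
time: 28.75
tool_pos: [500.5, 196.2, -11.9]
tool_rot: [-0.08, 0.997, -0.0, 0.0]
contact_force: [-9.0, -2.7, 27.3]
opening: 11.9
finger_force: 72.5
```

Emit:
{"name": "move_arm", "arguments": {
  "motion": [
    [[0, 0, 0.01], 0],
    [[0, 0, 0.01], 0],
    [[0, 0, 0.01], 0],
    [[0, 0, 0.01], 0],
    [[0, 0, 0.01], 0]
  ],
  "hand": 0.33
}}

```text
time: 29.25
tool_pos: [500.3, 196.1, -14.1]
tool_rot: [-0.08, 0.997, -0.0, -0.0]
contact_force: [-0.6, -0.2, 0.0]
opening: 28.2
finger_force: 0.0
```

Emit:
{"name": "move_arm", "arguments": {
  "motion": [
    [[0, 0, 0.2], 0],
    [[0, 0, 0.5], 0],
    [[0, 0, 1], 0],
    [[0, 0, 1], 0],
    [[0, 0, 1], 0]
  ]
}}

```text
time: 29.75
tool_pos: [501.7, 196.5, 87.4]
tool_rot: [-0.08, 0.997, 0.0, 0.001]
contact_force: [-0.7, 0.2, 0.7]
opening: 28.2
finger_force: 0.0
```

```bash
python3 chk.py
```

```text
tool [500.4 196.2  86. ] yaw 9.21
holder [497.3, 218.3] [147.1, 195.9] 9.09
slot1 [508.  151.6] end-1: n1256 x-60.3 y0.9 top47.2 end1: n32 x46.4 y-6.6 top46.3
slot2 [500.9 196.1] end-1: n1313 x-61.0 y0.7 top47.2 end1: n765 x57.8 y0.5 top47.2
slot3 [493.7 240.5]
slot4 [486.6 285. ]
```

Emit:
{"name": "move_arm", "arguments": {
  "motion": [
    [[0, -0.4, 0], -0.008],
    [[0, -0.8, 0], -0.008],
    [[0, -1, 0], -0.008],
    [[0, -1, 0], -0.008]
  ]
}}

```text
time: 30.2
tool_pos: [498.9, 93.9, 84.4]
tool_rot: [-0.066, 0.998, -0.0, -0.002]
contact_force: [-0.6, -0.1, 0.2]
opening: 28.2
finger_force: 0.0
```

Emit:
{"name": "move_arm", "arguments": {
  "motion": [
    [[0, -0.4, 0], -0.008],
    [[0, -0.8, 0], -0.008],
    [[0, -1, 0], -0.008],
    [[0, -1, 0], -0.008]
  ]
}}

```text
time: 30.6
tool_pos: [499.9, -5.1, 85.0]
tool_rot: [-0.054, 0.999, 0.0, -0.001]
contact_force: [-0.4, 0.3, -0.8]
opening: 28.1
finger_force: 0.0
```

Emit:
{"name": "move_arm", "arguments": {
  "motion": [
    [[0, -0.4, 0], -0.008],
    [[0, -0.8, 0], -0.008],
    [[0, -1, 0], -0.008],
    [[0, -1, 0], -0.008]
  ]
}}

```text
time: 31.0
tool_pos: [500.6, -104.5, 85.4]
tool_rot: [-0.042, 0.999, 0.0, -0.0]
contact_force: [0.0, 0.4, -0.3]
opening: 28.1
finger_force: 0.0
```

Emit:
{"name": "move_arm", "arguments": {
  "motion": [
    [[0, -0.4, 0], -0.008],
    [[0, -0.8, 0], -0.008],
    [[0, -1, 0], -0.008],
    [[0, -1, 0], -0.008]
  ]
}}

```text
time: 31.4
tool_pos: [500.9, -204.2, 85.6]
tool_rot: [-0.029, 1.0, 0.0, -0.0]
contact_force: [0.3, 0.3, 0.1]
opening: 28.3
finger_force: 0.0
```

Emit:
{"name": "move_arm", "arguments": {
  "motion": [
    [[0.02, -0.4, 0], 0],
    [[0.02, -0.8, 0], 0],
    [[0.02, -1, 0], 0],
    [[0.02, -1, 0], 0],
    [[0.02, -1, 0], 0],
    [[0.02, -1, 0], 0]
  ]
}}

```text
time: 32.0
tool_pos: [502.3, -301.4, 85.9]
tool_rot: [-0.031, 1.0, 0.001, -0.001]
contact_force: [-0.2, -0.1, 0.4]
opening: 28.0
finger_force: 0.0
```

```bash
python3 case.py
```

```text
tool [ 502.5 -301.6   86. ] yaw 3.57
-67.5 5511 near end x [-59.1 -57.5] y [-78.2 -58.5] mid [ 503.4 -308.5]
67.5 437 near end x [-43.9  61.7] y [81.  82.3] mid [ 612.4 -151.9]
```

Emit:
{"name": "move_arm", "arguments": {
  "motion": [
    [[0, -0.063, 0], 0],
    [[0, -0.063, -0.25], 0],
    [[0, -0.063, -0.5], 0],
    [[0, -0.063, -0.7], 0],
    [[0, -0.063, -0.85], 0],
    [[0, -0.063, -0.95], 0],
    [[0, -0.063, -1], 0],
    [[0, -0.063, -1], 0],
    [[0, -0.063, -1], 0]
  ],
  "hand": 0.36
}}

```text
time: 32.95
tool_pos: [503.0, -310.4, -13.1]
tool_rot: [-0.03, 1.0, -0.0, 0.0]
contact_force: [0.4, -1.0, 0.3]
opening: 30.9
finger_force: 0.0
```

Emit:
{"name": "move_arm", "arguments": {
  "motion": [
    [[0, 0, 0], 0],
    [[0, 0, 0], 0],
    [[0, 0, 0], 0],
    [[0, 0, 0], 0],
    [[0, 0, 0], 0]
  ],
  "hand": 0,
  "force": 70
}}

```text
time: 33.45
tool_pos: [503.1, -310.5, -12.7]
tool_rot: [-0.03, 1.0, -0.0, 0.001]
contact_force: [-0.7, 0.5, 6.1]
opening: 11.7
finger_force: 68.3
```

Emit:
{"name": "move_arm", "arguments": {
  "motion": [
    [[0, 0, 0.1], 0],
    [[0, 0, 0.3], 0],
    [[0, 0, 0.6], 0],
    [[0, 0, 0.9], 0],
    [[0, 0, 1], 0],
    [[0, 0, 1], 0]
  ]
}}

```text
time: 34.05
tool_pos: [503.5, -310.9, 87.9]
tool_rot: [-0.03, 1.0, -0.001, 0.001]
contact_force: [-0.7, -0.7, -2.0]
opening: 11.8
finger_force: 68.5
```

Emit:
{"name": "move_arm", "arguments": {
  "motion": [
    [[-0.02, 0.4, 0.2], 0.008],
    [[-0.02, 0.8, 0.3], 0.008],
    [[-0.02, 1, 0.3], 0.008],
    [[-0.02, 1, 0.3], 0.008]
  ]
}}

```text
time: 34.45
tool_pos: [499.0, -206.8, 114.7]
tool_rot: [-0.044, 0.999, 0.001, -0.001]
contact_force: [-0.8, -0.1, -0.6]
opening: 11.6
finger_force: 68.7
```

Emit:
{"name": "move_arm", "arguments": {
  "motion": [
    [[-0.02, 0.4, 0], 0.008],
    [[-0.02, 0.8, 0], 0.008],
    [[-0.02, 1, 0], 0.008],
    [[-0.02, 1, 0], 0.008]
  ]
}}

```text
time: 34.85
tool_pos: [497.2, -108.2, 114.8]
tool_rot: [-0.057, 0.998, 0.001, -0.001]
contact_force: [0.3, 0.4, -1.8]
opening: 11.6
finger_force: 68.9
```

Emit:
{"name": "move_arm", "arguments": {
  "motion": [
    [[-0.02, 0.4, 0], 0.008],
    [[-0.02, 0.8, 0], 0.008],
    [[-0.02, 1, 0], 0.008],
    [[-0.02, 1, 0], 0.008]
  ]
}}

```text
time: 35.25
tool_pos: [496.1, -9.3, 115.3]
tool_rot: [-0.069, 0.998, 0.0, -0.001]
contact_force: [-0.3, -1.3, -1.3]
opening: 11.1
finger_force: 69.1
```

Emit:
{"name": "move_arm", "arguments": {
  "motion": [
    [[-0.02, 0.4, 0], 0.008],
    [[-0.02, 0.8, 0], 0.008],
    [[-0.02, 1, 0], 0.008],
    [[-0.02, 1, 0], 0.008]
  ]
}}

```text
time: 35.65
tool_pos: [494.9, 90.2, 115.6]
tool_rot: [-0.081, 0.997, -0.0, -0.0]
contact_force: [0.2, 0.1, -2.1]
opening: 12.0
finger_force: 69.2
```

Emit:
{"name": "move_arm", "arguments": {
  "motion": [
    [[-0.02, 0.4, 0], 0],
    [[-0.02, 0.8, 0], 0],
    [[-0.02, 1, 0], 0],
    [[-0.02, 1, 0], 0],
    [[-0.02, 1, 0], 0]
  ]
}}

```text
time: 36.15
tool_pos: [493.0, 188.1, 115.7]
tool_rot: [-0.08, 0.997, -0.001, -0.0]
contact_force: [-1.0, -1.0, -1.7]
opening: 12.3
finger_force: 69.2
```

Emit:
{"name": "move_arm", "arguments": {
  "motion": [
    [[0, 0.3, 0], 0],
    [[0, 0.48, 0], 0],
    [[0, 0.48, 0], 0],
    [[0, 0.48, 0], 0],
    [[0, 0.48, 0], 0]
  ]
}}

```text
time: 36.65
tool_pos: [492.7, 236.1, 116.1]
tool_rot: [-0.079, 0.997, -0.0, -0.0]
contact_force: [-0.4, 1.0, -2.2]
opening: 12.0
finger_force: 69.2
```

```bash
python3 chk.py; python3 hand.py
```

```text
tool [492.6 236.3 116.2] yaw 9.1
holder [497.0, 218.8] [146.7, 196.2] 9.19
slot1 [507.8 152.2] end-1: n957 x-60.1 y0.7 top47.3 end1: n644 x58.7 y0.4 top47.2
slot2 [500.6 196.6] end-1: n1005 x-60.7 y0.4 top47.2 end1: n338 x57.1 y-2.8 top47.3
slot3 [493.4 241. ]
slot4 [486.2 285.4]
yaw 9.097188534736373 n 7152 near end [-61.06391334 -60.81463669 -58.99260868] lat [-12.10245108  12.55198102] top z-tool [56.41928034 58.27147403]
```

Emit:
{"name": "move_arm", "arguments": {
  "motion": [
    [[0.009, 0.031, 0], 0],
    [[0.009, 0.031, -0.3], 0],
    [[0.009, 0.031, -0.6], 0],
    [[0.009, 0.031, -0.9], 0],
    [[0.009, 0.031, -1], 0],
    [[0.009, 0.031, -1], 0],
    [[0.009, 0.031, -1], 0],
    [[0.009, 0.031, -1], 0]
  ]
}}

```text
time: 37.5
tool_pos: [494.9, 241.4, 17.9]
tool_rot: [-0.08, 0.997, 0.0, 0.001]
contact_force: [0.4, 0.3, -1.7]
opening: 11.7
finger_force: 69.2
```

```bash
python3 rel.py 22.5 497.1 218.7 9.15
```

```text
tool [494.8 241.4  17.8] 11.992691758839072
edge err x -0.0
rib -45 err y -0.6 24.0
rib 0 err y -2.5 19.9
rib 45 err y 0.7 13.5
col err x,y in holder 0.3 0.7 -> shift world [-0.2 -0.7]
```

Emit:
{"name": "move_arm", "arguments": {
  "motion": [
    [[0.004, -0.005, 0], 0],
    [[0.004, -0.005, 0], 0],
    [[0.004, -0.005, -0.05], 0],
    [[0.004, -0.005, -0.1], 0],
    [[0.004, -0.005, -0.15], 0],
    [[0.004, -0.005, -0.15], 0]
  ]
}}

```text
time: 38.15
tool_pos: [493.1, 240.3, 0.2]
tool_rot: [-0.08, 0.997, -0.0, -0.001]
contact_force: [0.4, 0.4, -0.8]
opening: 12.0
finger_force: 69.2
```

Emit:
{"name": "move_arm", "arguments": {
  "motion": [
    [[0, 0, -0.03], 0],
    [[0, 0, -0.06], 0],
    [[0, 0, -0.09], 0],
    [[0, 0, -0.12], 0],
    [[0, 0, -0.15], 0],
    [[0, 0, -0.15], 0]
  ]
}}

```text
time: 38.75
tool_pos: [493.8, 240.5, -10.9]
tool_rot: [-0.08, 0.997, -0.0, 0.0]
contact_force: [-9.5, -2.6, 26.6]
opening: 11.7
finger_force: 72.4
```

Emit:
{"name": "move_arm", "arguments": {
  "motion": [
    [[0, 0, 0.01], 0],
    [[0, 0, 0.01], 0],
    [[0, 0, 0.01], 0],
    [[0, 0, 0.01], 0],
    [[0, 0, 0.01], 0]
  ],
  "hand": 0.33
}}

```text
time: 39.25
tool_pos: [493.7, 240.4, -13.1]
tool_rot: [-0.08, 0.997, -0.0, -0.0]
contact_force: [0.8, 0.8, -0.0]
opening: 28.0
finger_force: 0.0
```

Emit:
{"name": "move_arm", "arguments": {
  "motion": [
    [[0, 0, 0.2], 0],
    [[0, 0, 0.5], 0],
    [[0, 0, 1], 0],
    [[0, 0, 1], 0],
    [[0, 0, 1], 0]
  ]
}}

```text
time: 39.75
tool_pos: [494.9, 240.9, 88.4]
tool_rot: [-0.08, 0.997, 0.0, 0.001]
contact_force: [-0.5, -0.1, 0.4]
opening: 28.4
finger_force: 0.0
```

Emit:
{"name": "move_arm", "arguments": {
  "motion": [
    [[0, 0, 0.3], 0],
    [[0, 0, 0.6], 0],
    [[0, 0, 0.6], 0],
    [[0, -0.3, 0.6], 0],
    [[0, -0.3, 0.6], 0],
    [[0, -0.3, 0.6], 0]
  ]
}}

```text
time: 40.35
tool_pos: [492.8, 209.9, 145.5]
tool_rot: [-0.08, 0.997, -0.0, -0.001]
contact_force: [0.7, -0.2, -0.4]
opening: 28.3
finger_force: 0.0
```

```bash
python3 chk.py; python3 -c "
import cv2,numpy as np
from h import *
w=load('wrist');cv2.imwrite('pics/w11.png',w['img'])"
```

```text
tool [493.  210.4 145.8] yaw 9.19
holder [497.1, 218.8] [146.0, 196.7] 9.19
slot1 [507.9 152.2] end-1: n770 x-60.2 y0.5 top47.2 end1: n343 x57.8 y-0.3 top47.3
slot2 [500.7 196.6] end-1: n788 x-60.9 y0.2 top47.3 end1: n511 x58.0 y0.1 top47.3
slot3 [493.5 241. ] end-1: n765 x-60.2 y-0.0 top47.3 end1: n177 x58.2 y-6.6 top47.1
slot4 [486.3 285.4]
```

View pics/w11.png

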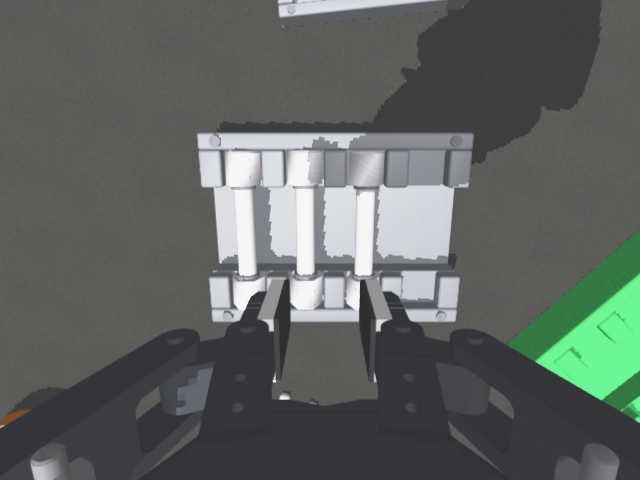

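All three columns are seated in slots 1–3 (image columns 243, 304 and 365; slot 4 is empty). Next I'll close the lid.

Emit:
{"name": "move_arm", "arguments": {
  "motion": [
    [[0, 0, 0.3], -0.04],
    [[0, -0.4, 0.65], -0.08],
    [[0, -0.8, 0.65], -0.12],
    [[0, -1, 0.65], -0.135],
    [[0, -1, 0.65], -0.135]
  ],
  "hand": 0.27
}}

```text
time: 40.9
tool_pos: [493.8, 109.0, 211.9]
tool_rot: [0.133, 0.991, -0.0, -0.0]
contact_force: [1.1, 0.9, -0.3]
opening: 22.8
finger_force: 0.0
```

Emit:
{"name": "move_arm", "arguments": {
  "motion": [
    [[0, -0.4, 0], -0.04],
    [[0, -0.8, 0], -0.08],
    [[0, -1, 0], -0.12],
    [[0, -1, 0], -0.135]
  ]
}}

```text
time: 41.3
tool_pos: [493.9, 9.5, 211.5]
tool_rot: [0.339, 0.941, -0.0, -0.0]
contact_force: [-0.1, 0.7, -0.5]
opening: 23.1
finger_force: 0.0
```

Emit:
{"name": "move_arm", "arguments": {
  "motion": [
    [[0, -0.4, 0], -0.04],
    [[0, -0.8, 0], -0.08],
    [[0, -1, 0], -0.12],
    [[0, -1, 0], -0.135]
  ]
}}

```text
time: 41.7
tool_pos: [494.3, -90.7, 211.4]
tool_rot: [0.53, 0.848, -0.0, -0.0]
contact_force: [0.6, 1.1, -0.3]
opening: 23.4
finger_force: 0.0
```

Emit:
{"name": "move_arm", "arguments": {
  "motion": [
    [[0, -0.4, 0], -0.04],
    [[0, -0.8, 0], -0.08],
    [[0, -1, 0], -0.12],
    [[0, -1, 0], -0.128],
    [[0, -1, 0], -0.128]
  ]
}}

```text
time: 42.2
tool_pos: [493.9, -188.4, 211.4]
tool_rot: [0.686, 0.728, 0.0, -0.001]
contact_force: [-0.7, 0.7, 0.2]
opening: 22.8
finger_force: 0.0
```

Emit:
{"name": "move_arm", "arguments": {
  "motion": [
    [[0.4, -0.2, 0], 0],
    [[0.8, -0.45, 0], 0],
    [[1, -0.46, 0], 0],
    [[1, -0.46, 0], 0],
    [[1, -0.46, 0], 0]
  ]
}}

```text
time: 42.7
tool_pos: [593.5, -233.5, 211.4]
tool_rot: [0.685, 0.728, -0.0, -0.001]
contact_force: [0.4, -0.6, 0.6]
opening: 23.1
finger_force: 0.0
```

Emit:
{"name": "move_arm", "arguments": {
  "motion": [
    [[0.2, 0, 0], 0],
    [[0.34, 0, 0], 0],
    [[0.34, 0, 0], 0],
    [[0.34, 0, 0], 0],
    [[0.34, 0, 0], 0]
  ]
}}

```text
time: 43.2
tool_pos: [626.7, -235.0, 212.5]
tool_rot: [0.687, 0.727, -0.0, -0.0]
contact_force: [-1.1, 0.5, -0.9]
opening: 22.9
finger_force: 0.0
```

```bash
python3 - <<'E'
from h import *
s=ctrl.state();r=s['tool_rot'];print(s['tool_pos'],'yaw y',np.degrees(2*np.arctan2(r[1],r[0]))-90,s['opening'])
c=cam('wrist');P=cloud(c);z=P[...,2]
m=(c['img'].max(2)<90)&(z>158)&(z<180)&(abs(P[...,0]-632)<25)&(abs(P[...,1]+236)<60);m[270:]=0
q=P[m];print(len(q)); 
if len(q)>10: print(np.median(q,0),np.percentile(q[:,0],[2,98]),np.percentile(q[:,1],[2,98]),np.percentile(q[:,2],90))
E
```

```text
[ 626.69560775 -234.95258039  212.53254828] yaw y 3.290275631866791 22.866150802539327
2270
[ 624.24489418 -204.86967616  174.20533546] [608.3052111 630.9893727] [-243.04911489 -180.93007349] 175.90662187208665
```

Emit:
{"name": "move_arm", "arguments": {
  "motion": [
    [[0.03, 0, -0.2], 0],
    [[0.03, 0, -0.4], 0],
    [[0.03, 0, -0.5], 0],
    [[0.03, 0, -0.6], 0],
    [[0.03, 0, -0.6], 0]
  ]
}}

```text
time: 43.75
tool_pos: [629.8, -235.2, 151.1]
tool_rot: [0.687, 0.727, -0.0, -0.001]
contact_force: [-0.3, 0.6, 0.4]
opening: 23.0
finger_force: 0.0
```

Emit:
{"name": "move_arm", "arguments": {
  "motion": [
    [[0, 0, -0.1], 0],
    [[0, 0, -0.2], 0],
    [[0, 0, -0.3], 0],
    [[0, 0, -0.36], 0],
    [[0, 0, -0.36], 0]
  ]
}}

```text
time: 44.25
tool_pos: [632.8, -235.4, 117.6]
tool_rot: [0.686, 0.727, 0.001, 0.002]
contact_force: [2.6, 2.4, 4.9]
opening: 22.9
finger_force: 2.8
```

Emit:
{"name": "move_arm", "arguments": {
  "motion": [
    [[0, 0, 0], 0],
    [[0, 0, 0], 0],
    [[0, 0, 0], 0],
    [[0, 0, 0], 0]
  ],
  "hand": 0,
  "force": 25
}}

```text
time: 44.65
tool_pos: [629.3, -235.7, 116.6]
tool_rot: [0.687, 0.727, -0.001, -0.001]
contact_force: [-5.0, 1.2, 6.8]
opening: 9.1
finger_force: 24.6
```

Emit:
{"name": "move_arm", "arguments": {
  "motion": [
    [[-0.095, -0.005, 0.05], 0],
    [[-0.2, -0.011, 0.093], 0],
    [[-0.305, -0.017, 0.126], 0],
    [[-0.415, -0.023, 0.15], 0],
    [[-0.525, -0.03, 0.165], 0],
    [[-0.64, -0.036, 0.17], 0],
    [[-0.75, -0.042, 0.165], 0],
    [[-0.86, -0.049, 0.15], 0],
    [[-0.97, -0.055, 0.126], 0],
    [[-0.97, -0.055, 0.126], 0]
  ]
}}

```text
time: 45.65
tool_pos: [530.4, -241.0, 128.4]
tool_rot: [0.687, 0.727, -0.002, -0.002]
contact_force: [-2.9, -0.5, 4.8]
opening: 8.9
finger_force: 25.8
```

Emit:
{"name": "move_arm", "arguments": {
  "motion": [
    [[-0.107, -0.006, -0.033], 0],
    [[-0.21, -0.012, -0.076], 0],
    [[-0.31, -0.018, -0.128], 0],
    [[-0.405, -0.023, -0.188], 0],
    [[-0.493, -0.028, -0.256], 0],
    [[-0.576, -0.033, -0.332], 0],
    [[-0.652, -0.037, -0.415], 0],
    [[-0.72, -0.041, -0.504], 0],
    [[-0.78, -0.044, -0.598], 0],
    [[-0.832, -0.047, -0.697], 0],
    [[-0.832, -0.047, -0.697], 0]
  ]
}}

```text
time: 46.75
tool_pos: [449.3, -245.6, 57.5]
tool_rot: [0.687, 0.727, -0.0, -0.001]
contact_force: [1.7, 0.8, -3.0]
opening: 9.3
finger_force: 26.1
```

Emit:
{"name": "move_arm", "arguments": {
  "motion": [
    [[-0.02, 0, -0.04], 0],
    [[-0.035, 0, -0.08], 0],
    [[-0.045, 0, -0.11], 0],
    [[-0.045, 0, -0.13], 0],
    [[-0.045, 0, -0.13], 0],
    [[-0.045, 0, -0.13], 0]
  ]
}}

```text
time: 47.35
tool_pos: [444.6, -245.8, 45.7]
tool_rot: [0.687, 0.727, -0.001, -0.001]
contact_force: [-5.4, -1.6, -0.4]
opening: 9.2
finger_force: 26.5
```

Emit:
{"name": "move_arm", "arguments": {
  "motion": [
    [[0.01, 0, -0.02], 0],
    [[0.01, 0, -0.04], 0],
    [[0.01, 0, -0.05], 0],
    [[0.01, 0, -0.05], 0]
  ]
}}

```text
time: 47.75
tool_pos: [444.6, -246.3, 43.8]
tool_rot: [0.687, 0.727, -0.003, -0.001]
contact_force: [-16.7, 3.1, 30.9]
opening: 9.0
finger_force: 29.5
```

```bash
python3 - <<'E'
from h import *
s=ctrl.state();print(s['tool_pos'],s['contact_force'])
c=cam('scene');P=cloud(c)
m=(P[...,0]>430)&(P[...,0]<580)&(P[...,1]>-335)&(P[...,1]<-150)&(P[...,2]>50)&(P[...,2]<95)
for x in range(430,580,10):
    k=m&(abs(P[...,0]-x)<5); print(x,k.sum(),np.round(np.median(P[k][:,2]),1) if k.any() else 0,end='; ')
E
```

```text
[ 444.60712314 -246.33723611   43.78655424] [-16.71863476   3.08473054  30.87265494]
430 43 62.5; 440 237 63.5; 450 390 63.5; 460 407 63.2; 470 347 62.9; 480 340 63.0; 490 363 63.0; 500 354 63.0; 510 380 63.2; 520 379 62.9; 530 394 62.8; 540 382 63.1; 550 394 63.0; 560 462 62.5; 570 376 59.2;
```

The lid is flat and shut against a firm stop. Releasing.

Emit:
{"name": "move_arm", "arguments": {
  "motion": [
    [[0, 0, 0], 0],
    [[0, 0, 0], 0],
    [[0, 0, 0.02], 0],
    [[0, 0, 0.03], 0],
    [[0, 0, 0.03], 0],
    [[0, 0, 0.03], 0]
  ],
  "hand": 0.5
}}

```text
time: 48.4
tool_pos: [447.2, -245.7, 44.0]
tool_rot: [0.687, 0.727, 0.0, -0.0]
contact_force: [-0.2, -0.1, -0.9]
opening: 42.9
finger_force: 0.0
```

Emit:
{"name": "move_arm", "arguments": {
  "motion": [
    [[0, 0, 0.2], 0],
    [[0, 0, 0.5], 0],
    [[0, 0, 0.9], 0],
    [[0, 0, 1], 0],
    [[0, 0, 1], 0]
  ]
}}

```text
time: 48.9
tool_pos: [448.4, -246.7, 145.9]
tool_rot: [0.687, 0.727, 0.0, 0.002]
contact_force: [0.1, 0.2, 0.7]
opening: 42.4
finger_force: 0.0
```

Emit:
{"name": "move_arm", "arguments": {
  "motion": [
    [[-0.3, 0, 0.3], 0],
    [[-0.7, 0, 0.6], 0],
    [[-0.7, 0, 0.6], 0],
    [[-0.7, 0, 0.6], 0],
    [[-0.7, 0, 0.6], 0]
  ]
}}

```text
time: 49.4
tool_pos: [377.1, -245.3, 202.7]
tool_rot: [0.687, 0.727, 0.0, -0.001]
contact_force: [-0.0, -0.4, 0.7]
opening: 42.7
finger_force: 0.0
```

```bash
python3 - <<'E'
from h import *
s=ctrl.state();print(s['tool_pos'],s['contact_force'],s['opening'])
c=cam('scene','s12.png');P=cloud(c)
m=(P[...,0]>430)&(P[...,0]<580)&(P[...,1]>-335)&(P[...,1]<-150)&(P[...,2]>50)&(P[...,2]<95)
for x in range(430,580,15):
    k=m&(abs(P[...,0]-x)<5); print(x,np.round(np.median(P[k][:,2]),1) if k.any() else 0,end='; ')
print(rect(P,34,41,(370,650,90,350)))
a=np.radians(9.15);ax=np.array([np.cos(a),np.sin(a)]);ay=np.array([-ax[1],ax[0]]);H=np.array([500,217])
x=(P[...,:2]-H)@ax;y=(P[...,:2]-H)@ay
for y0 in(-67.5,-22.5,22.5,67.5):
    k=(abs(y-y0)<13)&(P[...,2]>42)&(abs(x)<70);print(y0,k.sum(),np.percentile(P[k][:,2],80).round(1) if k.any() else 0)
cv2.imwrite('pics/s12.png',c['img'][120:400,60:440])
E
```

```text
[ 377.06092372 -245.32575353  202.6743075 ] [-0.04506746 -0.39212666  0.65125905] 42.6733887405775
430 62.8; 445 63.5; 460 62.9; 475 63.2; 490 63.2; 505 63.1; 520 62.9; 535 63.1; 550 63.0; 565 61.2; (1876, [500.4, 217.2], [150.8, 196.1], 9.01)
-67.5 138 45.7
-22.5 127 45.5
22.5 123 45.0
67.5 0 0
```

View pics/s12.png

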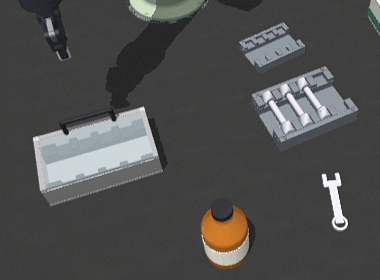

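The final picture shows the lid shut at (97,150), the case empty, and three columns seated in the large grey holder at (300,105). The bottle and spanner are untouched and the arm is clear of everything.

```bash
python3 -c "
from rig import ctrl
print(ctrl.hand_in())"
```

```text
the job is handed in; nothing more can be done
None
```

I handed the job in with all three columns seated in slots 1–3 of the large grey holder, the lid shut, and the bottle and spanner untouched; the hand-in returned no verdict.

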